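# Mark a bar in the lever press and put it away

### The arm

A 6-joint arm with a two-finger parallel gripper is mounted at the origin on the work surface. World frame = base frame: x ahead of the robot, y to its left, z up, the work surface at z = 0. Lengths are in m, angles in rad, forces in N, time in s.
With the tool pointing down it reaches from about 0.25 to 0.725 m from the base axis. Payload 4 kg.
Tool frame: the origin (TCP) lies on the centre line of the jaws, within the pads' length; the fingertips stand 25 mm ahead of it and the grasp point (between the pads) lies 6 mm ahead of it; z points along the fingers, x is the direction in which the jaws open and shut, and the axes are right-handed (so a half turn about z gives the same grasp; the last joint's range is limited). The gripper opens to 85 mm and grips with 20 to 120 N. Pads are 22 mm wide; open, the fingers measure 114 mm over their backs; the gripper's body (76 mm by 85 mm) begins 54 mm behind the grasp point. The pads swing forward as they close: fully open they stand 13 mm farther back than shut.
Start: joints at [-1.212, 0.241, 0.005, 1.335, 0, 1.571], TCP at [0.176, -0.468, 0.256] pointing down, gripper open.
Joint ranges: [-2.72, 2.72], [-1.05, 1.87], [-1.09, 1.28], [-1.99, 2.15], [-1.42, 1.44], [-3.14, 3.14]. Speed limits (rad/s): [2.79, 2.79, 3.14, 3.14, 3.14, 3.14].

### API

Orientations are given as a unit quaternion [x, y, z, w].
In Python, from workcell import bot, imaging, order gives the robot as it stands.
- The arm moves only by the tool carry_out, never from a script. Its argument "moves" is a list of rows, each a list of 5 numbers: the shift along the tool's x, y, z scaled (see below), then the turn about the tool's z scaled (see below), then the opening, from -1 (shut) to 1 (fully open). In form: [[tx, ty, tz, roll, hand], ...]. A call has 1 to 20 rows; each row is the pose to reach, as a shift and turn from the pose commanded when the call began, along the tool's axes at that moment; what a row does not reach only later rows make up. The controller multiplies each number of a shift by 0.1 m and each number of a turn by 90 degrees. A row lasts 1/10 s, in which the tool goes at most 50 mm and 8.59 degrees, less where a joint would pass 70% of its speed; a pose out of reach is approached as far as the arm can. A call with a number of a shift or a turn outside -1 to 1 is refused whole. A call with a gripper value outside its range is refused whole. The fingers move at their own pace and stop on an object; the grip force is fixed at half the most. Time passes only in rows, so rows that repeat a pose let the fingers close. It gives the time, the measured TCP pose, the force and the opening at its end, in the units of the state.
- bot.get_obs(): the state, without advancing time (a new reading comes with each control period).
- imaging.camera(name): name is "scene" or "side" or "wrist"; returns the picture (384x512x3 uint8, red, green, blue); there is no depth.
- imaging.camera_model(name): a dict with "fovy" (degrees; the focal length in pixels is half the picture's height over the tangent of half this angle, whatever the lens; pixels are square), "cx", "cy" (the principal point, pixels), "dist" ([k1, k2, p1, p2, k3] as OpenCV has them; the pictures are not rectified), "eye" and "rotation" of the camera in the world. Camera axes: x right, y up, looking along -z (the intrinsics and any distortion apply to the point x, -y, -z); pixel columns grow to the right and rows downward; lengths in m; the calibration is good to about 2 mm. A picture is of the moment at which its call begins: read the wrist's pose just before it. camera_model takes no time and is no camera call; for the wrist camera it gives the pose at the moment of the call.
- order.job_done(): hands the job in, once; it reports no verdict.
The state is a dict: "clock": time; "joint_pos": joint angles; "joint_vel": joint speeds; "tau": joint torques, N m; "eef_pos": TCP position; "tool_rot": TCP orientation; "ft_force": force on the tool from outside, world axes, zero at the start; "ft_torque": the same for the moment, N m; "grip_width": finger opening in m.
Only numpy, scipy, OpenCV 4.12 (cv2) and the standard library are available. Lean on these libraries where they do the work, as an engineer would, in place of code of your own. Each camera call takes 0.05 s, during which the arm holds its last target.

### The job

Draw the long flat aluminium bar up out of the timber tool block, lay it flat on the bed of the lever press, crosswise with its ends out to the two sides and its middle under the punch, and let go of it. Swing the press lever down to its stop so that the punch presses on the bar, and let the lever spring fully back up; then take the bar off the bed and lay it flat inside the open top drawer. Leave the off-cut, the stubby screwdriver, the hammer and the jar where they are.

Things in the scene. Friction and masses are not known exactly. Their poses are not given: they have to be found in the camera images.
- bar: the long flat aluminium bar, 24 x 6 x 200 mm, about 80 g; stands upright in one of the three slots of the tool block (which one varies), leaning a few degrees at most, its top 210 mm above the bench, its lowest 70 mm inside the slot. Origin at its middle; x across its 24 mm width (between the narrow edges), y through its 6 mm thickness, z along its length, up at the start
- bar_foot (a point): centre of the bar's lower end face (100 mm from its middle, at bar z = -100 mm)
- bar_head (a point): centre of the bar's upper end face (100 mm from its middle, at bar z = +100 mm)
- tool_block: fixed timber block, 64 mm (its x) x 190 mm (its y) x 80 mm high, with three upright slots at its y = -55, 0, +55 mm. A slot is 32 mm along x, 14 mm along y and 70 mm deep (its floor 10 mm above the bench). The bar, the off-cut and the screwdriver stand in the slots, the 24 mm width of both bars along the block's x. Origin: centre of its underside
- offcut: short off-cut of the same flat bar, 24 x 6 x 110 mm, standing in another slot, its top 120 mm above the bench; to be left there. Origin at its middle, z along its length
- stubby: stubby screwdriver standing blade down in the remaining slot; its black handle (50 mm tall, 28 mm thick) rests on the block's top and ends 130 mm above the bench; to be left there. Origin on its axis at the underside of the handle
- press: fixed bench lever press, cast C-frame, open in front (its -x) and at both sides (its y). Origin on the punch axis at bench level, z up. Base 190 x 110 x 18 mm; bed 60 mm (x) x 56 mm (y), top at 85 mm; column face 50 mm behind the punch axis (+x); head over the bed 40 mm wide (y), front 21 mm before the punch axis, heights 127 to 183 mm. Free gap between bed and raised foot 29 mm
- press_bed (a point): centre of the bed's top face, straight under the punch; axes as the press (x to the column, y to the press's side, z up)
- press_foot: round steel foot at the lower end of the punch, 24 mm across; origin at the centre of its underside, 29.5 mm above the bed while the lever is up. It comes down 26 mm as the lever goes to its stop and is sprung by up to 6 mm, so that it then presses on a 6 mm bar lying on the bed with about 7 N
- press_lever (a joint): swing of the press lever, rad: 0 = up at rest, 0.70 = down at its stop. It turns about a level pivot along the press's y, points to the press's front (-x), rises 30 degrees at rest and ends 10 degrees below level. A spring returns it by itself; about 3 to 4 N downwards at lever_grip starts it, about 10 N holds it at the stop
- lever_grip (a point): point on the axis of the lever's black round handle, 155 mm from the pivot, a place to push; the handle is 22 mm thick from 110 to 178 mm along the lever and ends in a 28 mm ball at 190 mm. Moves with the lever
- lever_pivot (a point): pivot axis of the lever, 35 mm behind the punch axis and 215 mm above the bench; axes as the press
- drawer_floor (a point): point on the inner floor of the open top drawer of the charcoal drawer stack, at mid-width, 60 mm behind the inside of the front panel, 169 mm above the bench; moves with the drawer. x points to the drawer's back, y along its width, z up. The drawer is 278 mm wide inside (y) and 244 mm deep (x); walls 57 mm and front panel 70 mm high above this floor
- top_drawer (a joint): how far the top drawer is pulled out, m: 0 = shut, 0.19 = stop; 0.13 to 0.155 at the start. The drawer unit's front plane lies at x = (this value - 0.068) in the drawer_floor frame; in front of it the drawer is open to the sky. The unit's top is 76 mm above the drawer floor, with things lying on it up to 50 mm high. Friction about 2.5 N
- tack_hammer: steel tack hammer with a wooden handle, 240 mm long, lying on the bench in front of the drawers; to be left alone. Origin under its middle, x along its handle
- jar: small glass jar with a metal screw lid, 60 mm across, 75 mm tall, standing on the bench; to be left alone. Origin at the centre of its underside

How it is judged:
By the outcome, as a careful person would: the job done as asked, in the order asked, and still so for the second after the job is handed in, with the robot touching nothing.
It also fails if it takes over 72 s, if anything falls off the work surface, if the arm or the gripper's body presses on something with over 40 N, if the wrist force passes 120 N, or if a joint passes its speed limit or range.

## Working session

There is one attempt and no reset: what is moved stays moved. The work goes in short steps, Python scripts to look and compute and a tool call to move; the robot and the scene stay as the last step left them, time stands still between calls to the robot, and variables do not carry over. Pictures are saved under pics/ and viewed, and the job is handed in when it is done.

Besides the shell and the picture viewer there is one more tool, called after "Request:" as name(argument=value, ...) on one line, values as JSON. carry_out: Moves the arm, as the interface text tells. Its arguments: {"type":"object","properties":{"moves":{"type":"array","items":{"type":"array","items":{"type":"number","minimum":-1,"maximum":1}}}},"required":["moves"]}

```bash
mkdir -p pics; ls
cat > h.py <<'E'
import numpy as np, cv2
from workcell import bot, imaging, order
from scipy.spatial.transform import Rotation as R
def snap(cam,name):
    m=imaging.camera_model(cam); im=imaging.camera(cam); cv2.imwrite(f'pics/{name}.png',im[:,:,::-1]); 
    import pickle; pickle.dump(m,open(f'pics/{name}.pkl','wb')); return im,m
def load(name):
    import pickle; return pickle.load(open(f'pics/{name}.pkl','rb'))
def K(m):
    f=192/np.tan(np.radians(m['fovy'])/2); return np.array([[f,0,m['cx']],[0,f,m['cy']],[0,0,1.]])
def rot(m):
    r=np.array(m['rotation'],float)
    return r.reshape(3,3) if r.size==9 else R.from_quat(r).as_matrix()
def ray(m,uv):
    p=cv2.undistortPoints(np.array(uv,float).reshape(-1,1,2),K(m),np.array(m['dist'],float)).reshape(-1,2)
    d=np.c_[p[:,0],-p[:,1],-np.ones(len(p))]; return np.array(m['eye']),d@rot(m).T
def onz(m,uv,z):
    e,d=ray(m,uv); return e+d*((z-e[2])/d[:,2])[:,None]
def proj(m,P):
    P=np.atleast_2d(np.array(P,float)); c=(P-np.array(m['eye']))@rot(m); c=c*[1,-1,-1]
    return cv2.projectPoints(c.reshape(-1,1,3),np.zeros(3),np.zeros(3),K(m),np.array(m['dist'],float))[0].reshape(-1,2)
def tri(obs):
    A=np.zeros((3,3));b=np.zeros(3);L=[]
    for m,uv in obs:
        e,d=ray(m,[uv]);d=d[0]/np.linalg.norm(d[0]);P=np.eye(3)-np.outer(d,d);A+=P;b+=P@e;L.append((P,e))
    x=np.linalg.solve(A,b); return x,[np.linalg.norm(P@(x-e)) for P,e in L]
E
python3 - <<'E'
from h import *
for c in ['scene','side','wrist']:
    im,m=snap(c,c+'0'); print(c,m)
print(bot.get_obs())
E
```

```text
pics
scene {'fovy': 46.644829615011766, 'cx': 253.46310586793635, 'cy': 197.33829933772222, 'dist': array([-0.09310243,  0.        ,  0.        ,  0.        ,  0.        ]), 'eye': array([1.15568502, 0.50073949, 1.12757699]), 'rotation': array([0.14170953, 0.29966749, 0.8474383 , 0.41468799])}
side {'fovy': 44.809858577385405, 'cx': 251.95532024943412, 'cy': 186.8598530198716, 'dist': array([-0.05217334,  0.        ,  0.        ,  0.        ,  0.        ]), 'eye': array([ 0.24534639, -0.62402854,  1.12252656]), 'rotation': array([ 0.31998062, -0.07359085, -0.21918406,  0.91877916])}
wrist {'fovy': 71.99284326020819, 'cx': 256.5516476474865, 'cy': 186.49637836481097, 'dist': array([0.01233273, 0.        , 0.        , 0.        , 0.        ]), 'eye': array([ 0.25337856, -0.43759325,  0.37247015]), 'rotation': array([-0.1350508 ,  0.09459988, -0.56191128,  0.81059722])}
{'clock': 0.15, 'joint_pos': array([-1.21199451e+00,  2.41237827e-01,  4.00156845e-03,  1.33518532e+00,
       -7.50135075e-06,  1.57078658e+00]), 'joint_vel': array([-0.00067255, -0.00248331,  0.00448585, -0.00189348,  0.00023366,
       -0.00038963]), 'tau': array([-8.26943178e-04, -3.72634006e+01,  2.52639341e+01,  1.23762354e-02,
       -9.26920825e-05, -1.48980519e-06]), 'eef_pos': array([ 0.1754169 , -0.46774004,  0.25560621]), 'tool_rot': array([ 8.21936991e-01, -5.69577845e-01, -6.70059543e-04, -4.59777721e-04]), 'ft_force': array([-0.33969853,  0.59392443,  0.01692952]), 'ft_torque': array([ 0.04345183, -0.02720632,  0.06001825]), 'grip_width': 0.08537206665114175}
```

View pics/scene0.png

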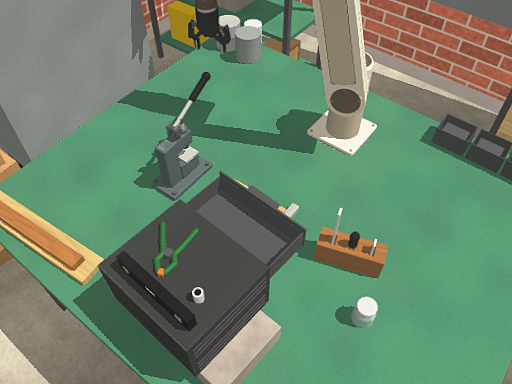

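View pics/side0.png

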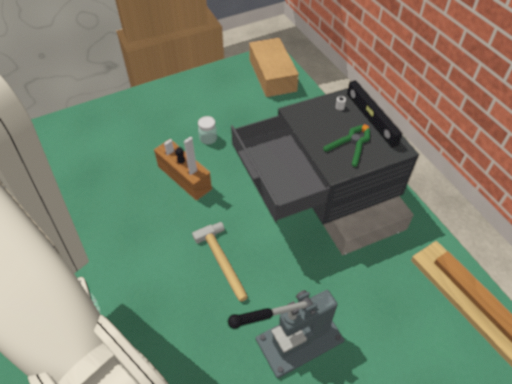

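View pics/wrist0.png

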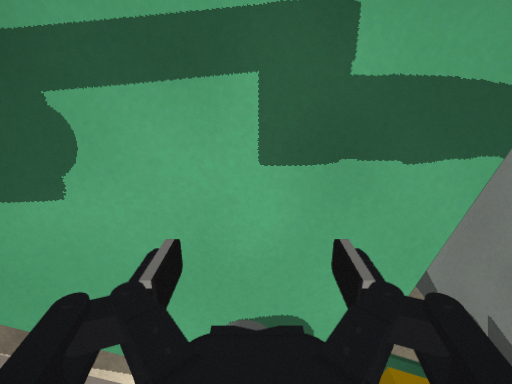

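The scene view shows the bar at (338,225) at the block's left end, the stubby in the middle and the off-cut at right. The press is at (180,160), and the drawer is open towards the robot. Next I'll zoom in to get accurate pixels.

Run:
```python
import cv2,numpy as np
def crop(n,x0,y0,w,h,s,o):
    im=cv2.imread(f'pics/{n}.png')[y0:y0+h,x0:x0+w]; im=cv2.resize(im,None,fx=s,fy=s,interpolation=cv2.INTER_CUBIC)
    for x in range(0,w,10):
        cv2.line(im,(x*s,0),(x*s,4 if (x0+x)%50 else 12),(0,255,255),1)
        if x%20==0: cv2.putText(im,str(x0+x),(x*s,22),0,.35,(0,255,255),1)
    for y in range(0,h,10):
        cv2.line(im,(0,y*s),(4,y*s),(0,255,255),1)
        if y%20==0: cv2.putText(im,str(y0+y),(6,y*s+4),0,.35,(0,255,255),1)
    cv2.imwrite(f'pics/{o}.png',im)
crop('scene0',305,195,100,85,7,'c_s_block')
crop('side0',145,125,80,80,7,'c_d_block')
crop('scene0',130,60,100,140,4,'c_s_press')
crop('side0',220,280,130,100,6,'c_d_press')
crop('scene0',100,160,210,150,3,'c_s_dr')
crop('side0',220,80,200,150,4,'c_d_dr')
```

```text
(no output)
```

View pics/c_s_block.png

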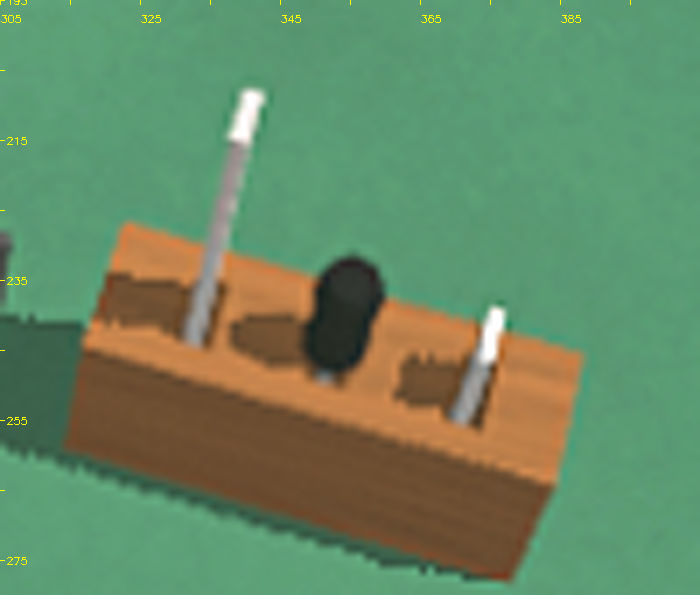

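View pics/c_d_block.png

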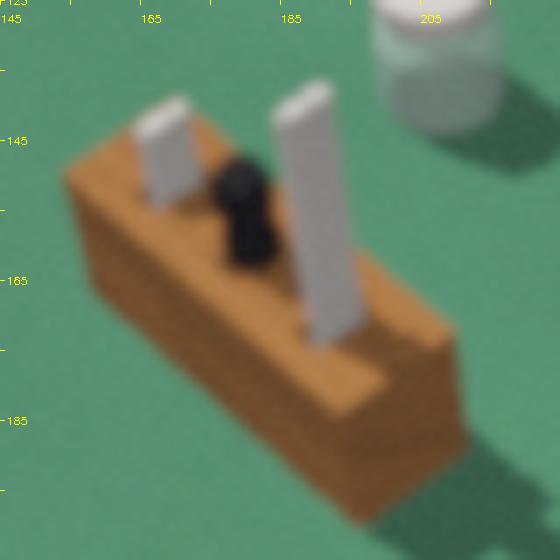

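View pics/c_s_press.png

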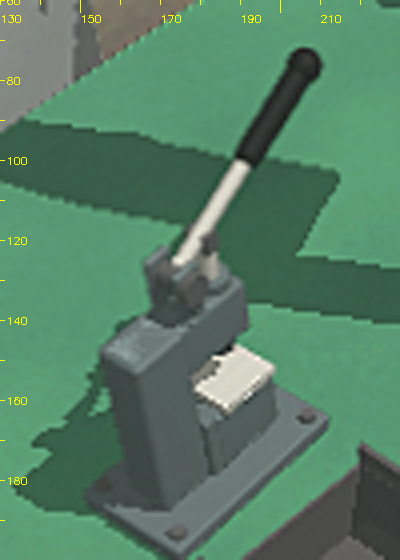

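View pics/c_d_press.png

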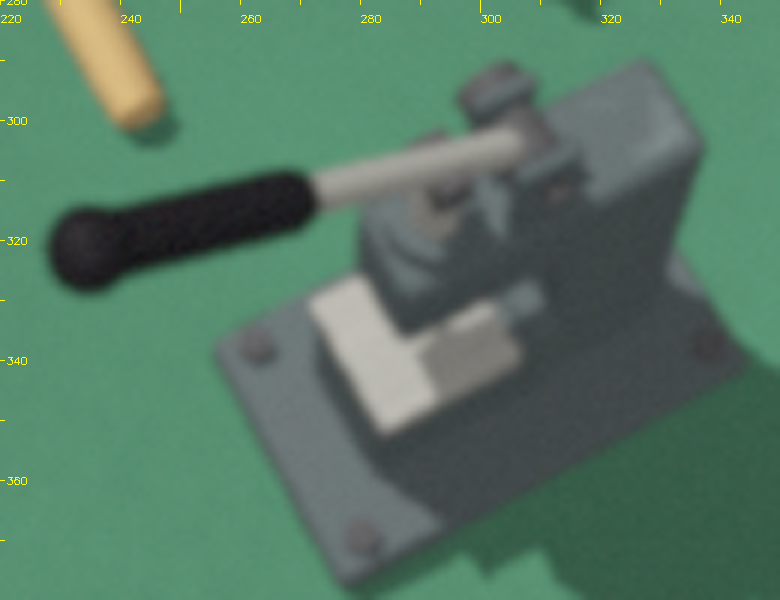

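View pics/c_s_dr.png

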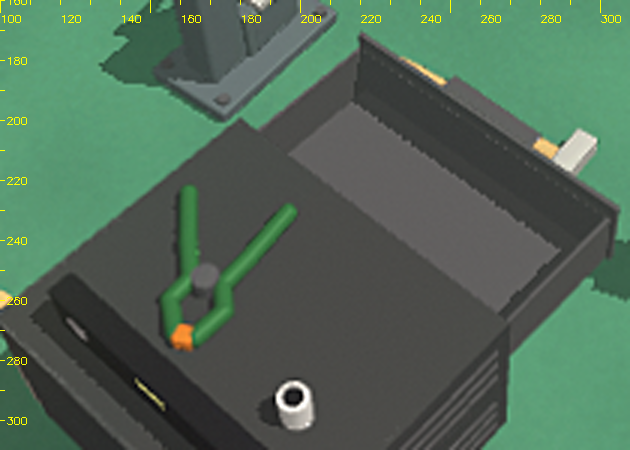

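View pics/c_d_dr.png

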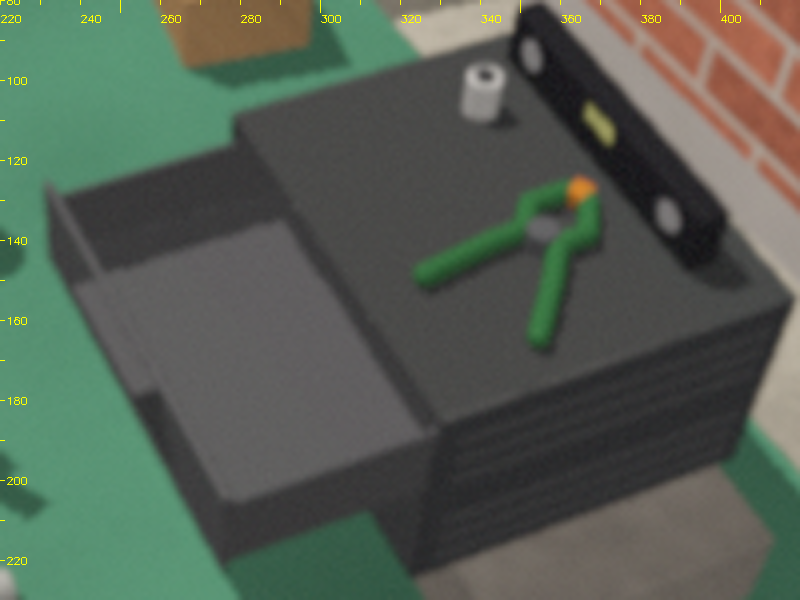

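```bash
cat > fit.py <<'E'
from h import *
from scipy.optimize import least_squares
S=load('scene0');D=load('side0')
def T(p,P):
    P=np.atleast_2d(P);c,s=np.cos(p[2]),np.sin(p[2]); return np.c_[p[0]+c*P[:,0]-s*P[:,1],p[1]+s*P[:,0]+c*P[:,1],P[:,2]]
def fit(name,obs,x0,pts):
    def res(p):
        r=[]
        for m,k,uv in obs: r.append(proj(m,T(p,pts(p)[k]))[0]-uv)
        return np.ravel(r)
    o=least_squares(res,x0,loss='soft_l1'); print(name,o.x.round(4),'yawdeg',np.degrees(o.x[2]).round(2)); print(o.fun.reshape(-1,2).round(1).tolist()); return o.x
a,b=.032,.095
blk=lambda p:{'A':[-a,-b,.08],'B':[-a,b,.08],'C':[a,b,.08],'D':[a,-b,.08],'C0':[a,b,0],'D0':[a,-b,0],'A0':[-a,-b,0],'B0':[-a,b,0]}
B=fit('block',[(S,'A',(322.7,226.7)),(S,'B',(388.3,245.3)),(S,'C',(384.4,264.3)),(S,'D',(316.9,244.6)),(S,'C0',(378.1,277.9)),(S,'D0',(314,259)),
 (D,'B',(154,150)),(D,'D',(210,172.6)),(D,'A',(193.9,184.7)),(D,'B0',(158.1,166.4)),(D,'A0',(197.1,200.3)),(D,'D0',(212.1,188.6))],[.5,.3,0],blk)
prs=lambda p:{'--':[-.03,-.028,.085],'-+':[-.03,.028,.085],'+-':[.03,-.028,.085],'++':[.03,.028,.085],'ball':[.035-.19*np.cos(np.pi/6),0,.215+.095],
 'b++':[p[3]+.095,.055,.018],'b-+':[p[3]-.095,.055,.018],'b+-':[p[3]+.095,-.055,.018],'b--':[p[3]-.095,-.055,.018]}
P=fit('press',[(S,'b++',(177.5,199.5)),(S,'b-+',(212.5,164.5)),(S,'b+-',(151.25,183)),(S,'-+',(198.25,152)),(S,'--',(189.5,146.25)),(S,'++',(188,163)),(S,'ball',(206.25,76.25)),
 (D,'-+',(271.3,330)),(D,'--',(284.2,352.5)),(D,'+-',(306.7,339.2)),(D,'b-+',(255.8,338)),(D,'b--',(277.5,378)),(D,'b+-',(344.2,340.3)),(D,'ball',(235,321.7))],[.5,-.2,-.7,.02],prs)
drw=lambda p:{'f-':[-.06,-.139,.169],'f+':[-.06,.139,.169],'p-':[-p[6],-p[5],.239],'p+':[-p[6],p[5],.239],'u-':[p[3]-.068,-p[4],.245],'u+':[p[3]-.068,p[4],.245]}
W=fit('drawer',[(S,'f-',(217.3,194)),(S,'f+',(287.3,242.7)),(S,'p-',(220,171.7)),(S,'p+',(305.7,230)),(S,'u-',(180,200)),(S,'u+',(269.3,269.3)),
 (D,'u+',(278.75,109.5)),(D,'u-',(330,187)),(D,'p+',(231.25,126.25)),(D,'p-',(276.25,205.5))],[.6,.1,-.7,.14,.15,.15,.07],drw)
np.savez('fit.npz',B=B,P=P,W=W)
# bar: top face ends & exit
tops=[(340.5,208)],[ (188.5,139)]
f=lambda x,y,s,o:(x/s+o[0],y/s+o[1])
print('bar top tri',tri([(S,f(249,97,7,(305,195))),(D,f(303,101,7,(145,125)))]))
print('bar slot exp',T(B,[[0,-.055,.08],[0,0,.08],[0,.055,.08]]).round(4))
print('bar exit scene',onz(S,[f(197,345,7,(305,195))],.08),'side',onz(D,[f(336,336,7,(145,125))],.08))
E
python3 fit.py
```

```text
block [0.4663 0.2999 0.3174] yawdeg 18.18
[[-0.6, 0.4], [-0.3, 0.3], [-0.3, 0.2], [-0.5, 0.4], [-0.3, 0.8], [-0.5, 0.8], [-1.1, 0.0], [-0.1, -0.5], [-0.7, -0.5], [-0.9, 0.7], [-1.1, 0.5], [-0.2, 0.4]]
press [ 0.4916 -0.3101  0.0299  0.0337] yawdeg 1.71
[[-2.9, -1.0], [-0.1, -1.2], [-1.1, 0.2], [0.2, -0.6], [-3.8, -1.8], [-1.8, -0.7], [-0.9, 0.4], [-0.0, 0.1], [-0.5, -1.2], [-0.2, -0.5], [-2.1, -1.1], [-0.9, -0.2], [0.4, -1.3], [-0.2, 0.4]]
drawer [ 0.6757  0.0668 -0.0675  0.125   0.1495  0.145   0.0843] yawdeg -3.87
[[-0.4, -0.5], [7.9, 7.4], [-0.2, -1.1], [-0.4, -0.4], [-0.6, -0.8], [-0.6, -1.4], [-0.7, -0.9], [0.4, -0.7], [0.0, -1.0], [-0.1, -0.5]]
bar top tri (array([0.4815758 , 0.244426  , 0.21702919]), [np.float64(0.003114420992741756), np.float64(0.0031144209927419187)])
bar slot exp [[0.4835 0.2477 0.08  ]
 [0.4663 0.2999 0.08  ]
 [0.4492 0.3522 0.08  ]]
bar exit scene [[0.4960119  0.25560958 0.08      ]] side [[0.48093118 0.23904102 0.08      ]]
```

```bash
sed -i "s/for m,k,uv in obs: r.append(proj(m,T(p,pts(p)\[k\]))\[0\]-uv)/for m,k,uv in obs: r.append(proj(m,T(p,pts(p)[k]))[0]-uv+0.43)/; s/(S,'f+',(287.3,242.7)),//; s/f=lambda x,y,s,o:.*/f=lambda x,y,s,o:(x\/s+o[0]-.43,y\/s+o[1]-.43)/" fit.py
cat >> fit.py <<'E'
h=onz(D,[(210,232),(195,237),(222,227),(241,298)],.012); print('hammer',h.round(3).tolist())
print('jar',onz(D,[(207,121)],.075).round(3))
# bar predicted overlay
for n,m in (('scene0',S),('side0',D)):
    im=cv2.imread(f'pics/{n}.png'); im=cv2.resize(im,None,fx=1.5,fy=1.5)
    def dot(P,c):
        for q in proj(m,P): cv2.circle(im,tuple(int(round(v)) for v in (q+.5)*1.5-.5),1,c,-1)
    xs=np.linspace(0,1,20)
    def seg(p,a,b,c): dot(T(p,np.array(a)+xs[:,None]*(np.array(b)-np.array(a))),c)
    for z0 in (.08,):
        for i,j in ((0,1),(1,2),(2,3),(3,0)):
            q=[[-a,-b],[a,-b],[a,b],[-a,b]]; seg(B,q[i]+[.08],q[j]+[.08],(0,255,0))
    seg(B,[0,-.055,.08],[0,-.055,.21],(0,0,255))
    q=[[-.03,-.028],[.03,-.028],[.03,.028],[-.03,.028]]
    for i in range(4): seg(P,q[i]+[.085],q[(i+1)%4]+[.085],(0,0,255))
    seg(P,[.035,0,.215],[.035-.19*.866,0,.31],(0,255,255))
    q=[[-.06,-.139],[W[3]-.068,-.139],[W[3]-.068,.139],[-.06,.139]]
    for i in range(4): seg(W,q[i]+[.169],q[(i+1)%4]+[.169],(255,0,255)); 
    cv2.imwrite(f'pics/ov_{n}.png',im)
E
python3 fit.py
```

```text
block [0.4659 0.2994 0.3164] yawdeg 18.13
[[-0.2, 0.6], [0.0, 0.6], [0.0, 0.4], [-0.2, 0.5], [0.0, 1.0], [-0.1, 0.9], [-0.7, 0.6], [0.2, 0.2], [-0.4, 0.1], [-0.5, 1.3], [-0.8, 1.2], [0.1, 1.0]]
press [ 0.4913 -0.3096  0.0281  0.0339] yawdeg 1.61
[[-2.3, -0.5], [0.5, -0.8], [-0.5, 0.7], [0.8, -0.1], [-3.1, -1.4], [-1.1, -0.3], [-0.2, 0.8], [0.1, 0.4], [-0.3, -0.9], [-0.0, -0.1], [-1.8, -0.8], [-0.7, 0.1], [0.6, -1.0], [-0.1, 0.6]]
drawer [ 0.6761  0.067  -0.0673  0.1247  0.1494  0.1446  0.0849] yawdeg -3.86
[[0.0, 0.0], [0.5, -0.6], [0.1, -0.0], [-0.1, -0.3], [-0.1, -1.0], [-0.3, -0.5], [0.7, -0.4], [0.4, -0.5], [0.1, -0.2]]
bar top tri (array([0.48132485, 0.2438179 , 0.2187726 ]), [np.float64(0.002078604148511911), np.float64(0.0020786041485118985)])
bar slot exp [[0.483  0.2471 0.08  ]
 [0.4659 0.2994 0.08  ]
 [0.4487 0.3517 0.08  ]]
bar exit scene [[0.49553131 0.25390322 0.08      ]] side [[0.48043007 0.24114278 0.08      ]]
hammer [[0.456, 0.071, 0.012], [0.412, 0.075, 0.012], [0.494, 0.071, 0.012], [0.447, -0.149, 0.012]]
jar [[0.606 0.427 0.075]]
```

View pics/ov_scene0.png

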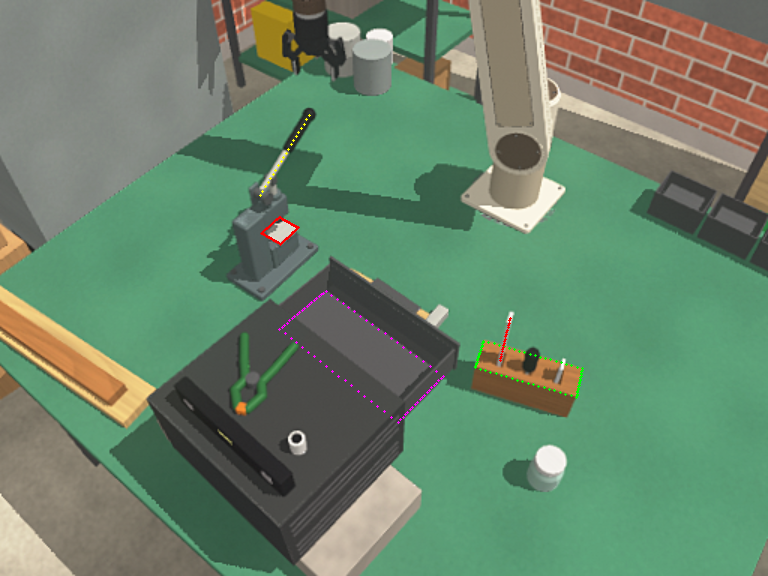

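View pics/ov_side0.png

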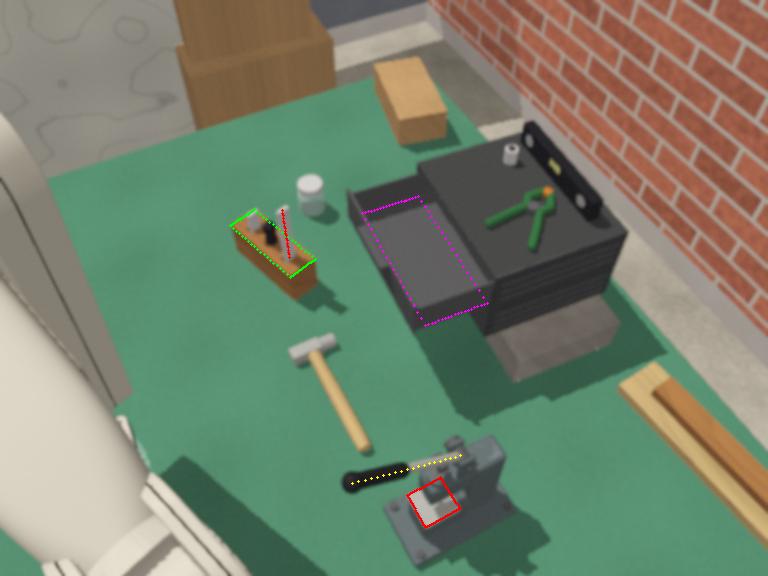

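```bash
cat > plan.py <<'E'
from h import *
import math
def axes(yaw):
    c,s=math.cos(yaw),math.sin(yaw); return np.array([c,s,0]),np.array([s,-c,0]),np.array([0,0,-1.])
def state():
    o=bot.get_obs(); r=R.from_quat(o['tool_rot']).as_matrix(); return np.array(o['eef_pos']),math.atan2(r[1,0],r[0,0]),o
def plan(wps,p=None,yaw=None):
    """wps: list (xyz, yawdeg or None). prints call rows"""
    if p is None: p,yaw,_=state()
    p=np.array(p,float)
    for w in wps:
        t=np.array(w[0],float); ty=yaw if len(w)<2 or w[1] is None else math.radians(w[1])
        while True:
            ax=axes(yaw); d=t-p; v=np.array([d@a for a in ax])/.1
            dy=(ty-yaw+math.pi)%(2*math.pi)-math.pi; roll=-dy/(math.pi/2)
            k=max(1,np.abs(v).max()); v=np.round(v/k,3); roll=round(float(np.clip(roll,-1,1)),3)
            step=sum(v[i]*.1*ax[i] for i in range(3))
            n=max(math.ceil(np.linalg.norm(step)/.05-.01),math.ceil(abs(roll)*90/8.59-.01))
            print(v.tolist()+[roll],'rows>=',n)
            p=p+step; yaw=yaw-roll*math.pi/2
            if k<=1.0001: break
        print('   -> at',p.round(4),'yaw',round(math.degrees(yaw),2))
    return p,yaw
E
python3 - <<'E'
from plan import *
p,y,_=state(); print(p,np.degrees(y))
plan([([.20,-.36,.31],18.13),([.482,.246,.30],18.13)])
E
```

```text
[ 0.1754169  -0.46774004  0.25560621] -69.44161232948427
[-0.922, -0.609, -0.544, -0.973] rows>= 11
   -> at [ 0.2001 -0.36    0.31  ] yaw 18.13
[0.935, -1.0, 0.02, -0.0] rows>= 3
[0.935, -1.0, 0.021, -0.0] rows>= 3
[0.935, -1.0, 0.02, -0.0] rows>= 3
[0.935, -1.0, 0.021, -0.0] rows>= 3
[0.825, -0.882, 0.018, -0.0] rows>= 3
   -> at [0.482 0.246 0.3  ] yaw 18.13
```

Request:
carry_out(moves=[[-0.922,-0.609,-0.544,-0.973,0.2],[-0.922,-0.609,-0.544,-0.973,0.2],[-0.922,-0.609,-0.544,-0.973,0.2],[-0.922,-0.609,-0.544,-0.973,0.2],[-0.922,-0.609,-0.544,-0.973,0.2],[-0.922,-0.609,-0.544,-0.973,0.2],[-0.922,-0.609,-0.544,-0.973,0.2],[-0.922,-0.609,-0.544,-0.973,0.2],[-0.922,-0.609,-0.544,-0.973,0.2],[-0.922,-0.609,-0.544,-0.973,0.2],[-0.922,-0.609,-0.544,-0.973,0.2],[-0.922,-0.609,-0.544,-0.973,0.2]])

```text
clock: 1.35
eef_pos: [0.2001, -0.3603, 0.3105]
tool_rot: [0.988, 0.156, -0.0, -0.0]
ft_force: [0.3, 0.5, 0.1]
grip_width: 0.0509
```

Request:
carry_out(moves=[[0.935,-1,0.02,0,0.2],[0.935,-1,0.02,0,0.2],[0.935,-1,0.02,0,0.2]])

```text
clock: 1.65
eef_pos: [0.2581, -0.2345, 0.3086]
tool_rot: [0.988, 0.156, 0.0, -0.0]
ft_force: [-0.1, -0.2, -0.1]
grip_width: 0.0511
```

Request:
carry_out(moves=[[0.935,-1,0.02,0,0.2],[0.935,-1,0.02,0,0.2],[0.935,-1,0.02,0,0.2]])

```text
clock: 1.95
eef_pos: [0.3161, -0.11, 0.3069]
tool_rot: [0.988, 0.157, 0.0, 0.0]
ft_force: [0.0, 0.1, 0.7]
grip_width: 0.0512
```

Request:
carry_out(moves=[[0.935,-1,0.02,0,0.2],[0.935,-1,0.02,0,0.2],[0.935,-1,0.02,0,0.2]])

```text
clock: 2.25
eef_pos: [0.3741, 0.0145, 0.3048]
tool_rot: [0.988, 0.157, 0.0, -0.0]
ft_force: [0.3, -1.4, 0.5]
grip_width: 0.0512
```

Request:
carry_out(moves=[[0.935,-1,0.02,0,0.2],[0.935,-1,0.02,0,0.2],[0.935,-1,0.02,0,0.2]])

```text
clock: 2.55
eef_pos: [0.4319, 0.1388, 0.3025]
tool_rot: [0.988, 0.157, 0.0, -0.0]
ft_force: [1.0, -0.8, 0.6]
grip_width: 0.0513
```

Request:
carry_out(moves=[[0.825,-0.882,0.018,0,0.2],[0.825,-0.882,0.018,0,0.2],[0.825,-0.882,0.018,0,0.2],[0.825,-0.882,0.018,0,0.2]])

```text
clock: 2.95
eef_pos: [0.4828, 0.2483, 0.2994]
tool_rot: [0.987, 0.158, -0.001, 0.0]
ft_force: [0.1, -0.2, -0.8]
grip_width: 0.0515
```

Run:
```python
from plan import *
p,y,o=state(); print(p,np.degrees(y),o['clock'],o['grip_width'],o['joint_pos'])
for c in ['wrist','side','scene']:
    snap(c,c+'1')
im=np.hstack([cv2.imread('pics/wrist1.png'),cv2.resize(cv2.imread('pics/side1.png')[80:240,100:313],(512,384))])
cv2.imwrite('pics/m1.png',cv2.resize(im,None,fx=.78,fy=.78))
```

```text
[0.4827548  0.248269   0.29938935] 18.207775988890752 2.95 0.05147703610514826 [4.74817265e-01 3.15496365e-01 2.17422736e-01 1.47407661e+00
 3.61517899e-04 1.72782781e+00]
```

View pics/m1.png

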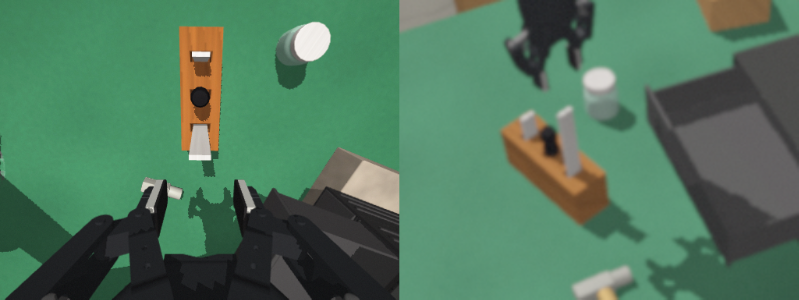

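View pics/wrist1.png

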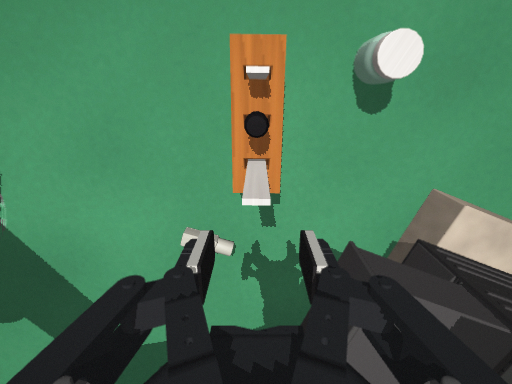

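```bash
python3 - <<'E'
from plan import *
m=load('wrist1')
print(onz(m,[(242.5,206),(271.5,204),(257,199),(257,205)],.21))
c=onz(m,[(257,202)],.21)[0]; 
print(onz(m,[(232,192),(280,192),(231,35),(286,35)],.08))
F=np.load('fit.npz'); print(F['B'],proj(m,[[.483,.247,.21]]))
plan([([c[0],c[1],.30],18.13),([c[0],c[1],.182]) if 0 else ([c[0],c[1],.182],18.13)])
E
python3 - <<'E'
import cv2
im=cv2.imread('pics/wrist1.png')[140:230,200:320]; cv2.imwrite('pics/w1c.png',cv2.resize(im,None,fx=6,fy=6,interpolation=cv2.INTER_CUBIC))
E
```

```text
[[0.47213683 0.24093686 0.21      ]
 [0.49487049 0.25034783 0.21      ]
 [0.48181499 0.25083188 0.21      ]
 [0.48352003 0.24564844 0.21      ]]
[[0.46258847 0.20083318 0.08      ]
 [0.52439334 0.22116502 0.08      ]
 [0.40854311 0.38034716 0.08      ]
 [0.46709882 0.39954775 0.08      ]]
[0.46585555 0.29940423 0.31635662] [[256.91511336 203.41882485]]
[0.02, -0.029, 0.006, -0.001] rows>= 1
   -> at [0.4827 0.2483 0.3   ] yaw 18.14
[-0.0, -0.0, 1.0, 0.0] rows>= 2
[-0.0, -0.0, 0.18, 0.0] rows>= 1
   -> at [0.4827 0.2483 0.182 ] yaw 18.14
```

View pics/w1c.png

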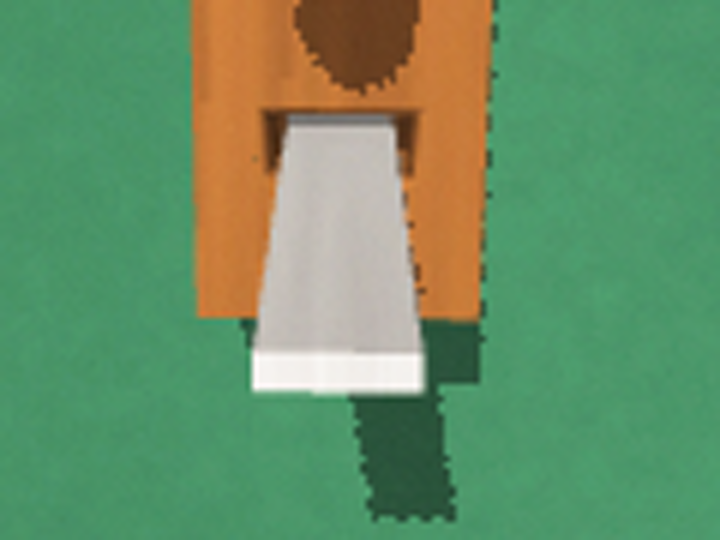

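Request:
carry_out(moves=[[0,0,0.5,0,0.2],[0,0,0.9,0,0.2],[0,0,0.95,0,0.2]])

```text
clock: 3.4
eef_pos: [0.4785, 0.2424, 0.2014]
tool_rot: [0.988, 0.156, -0.005, 0.002]
ft_force: [-0.5, -0.3, -0.3]
grip_width: 0.0514
```

Request:
carry_out(moves=[[0,0,0.12,0,0.2],[0,0,0.14,0,0.2],[0,0,0.14,0,0],[0,0,0.14,0,-0.2],[0,0,0.14,0,-0.4],[0,0,0.14,0,-1],[0,0,0.14,0,-1],[0,0,0.14,0,-1],[0,0,0.14,0,-1]])

```text
clock: 4.3
eef_pos: [0.4828, 0.246, 0.1933]
tool_rot: [0.988, 0.158, 0.001, -0.0]
ft_force: [-0.9, -0.4, 6.0]
grip_width: 0.023
```

Request:
carry_out(moves=[[0,0,-0.1,0,-1],[0,0,-0.3,0,-1],[0,0,-0.6,0,-1],[0,0,-0.9,0,-1],[0,0,-1,0,-1]])

```text
clock: 4.8
eef_pos: [0.4833, 0.2462, 0.2955]
tool_rot: [0.988, 0.158, 0.003, -0.001]
ft_force: [-0.1, 0.7, -0.5]
grip_width: 0.0231
```

Run:
```python
from plan import *
p,y,o=state(); print(p,np.degrees(y),o['clock'],o['grip_width'])
snap('side','side2');snap('scene','scene2');snap('wrist','wrist2')
a=cv2.resize(cv2.imread('pics/side2.png')[60:220,100:313],(533,400));b=cv2.resize(cv2.imread('pics/wrist2.png')[100:384],None,fx=.8,fy=.8)[:,70:337]
cv2.imwrite('pics/m2.png',np.hstack([a,cv2.resize(b,(267,400))]))
```

```text
[0.4833136  0.24618217 0.29550273] 18.132517451970003 4.8 0.023051921990299994
```

View pics/m2.png

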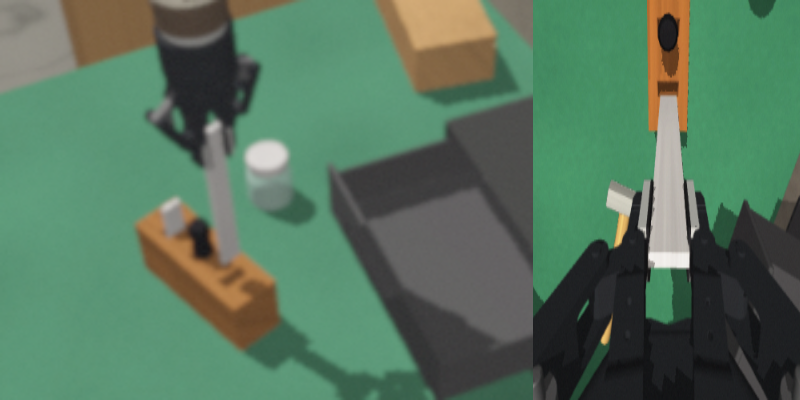

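Run:
```python
from plan import *
plan([([.33,-.09,.295],1.6),([.33,-.09,.195],1.6)],[.4828,.2465,.2955],np.radians(18.14))
```

```text
[-0.918, 1.0, 0.002, 0.184] rows>= 3
[-0.488, 1.0, 0.001, -0.0] rows>= 3
[-0.488, 1.0, 0.002, -0.0] rows>= 3
[-0.049, 0.101, 0.0, -0.0] rows>= 1
   -> at [ 0.33  -0.09   0.295] yaw 1.58
[-0.0, 0.0, 1.0, -0.0] rows>= 2
   -> at [ 0.33  -0.09   0.195] yaw 1.58
```

Request:
carry_out(moves=[[-0.3,0.33,0,0.06,-1],[-0.6,0.66,0,0.13,-1],[-0.918,1,0,0.184,-1]])

```text
clock: 5.25
eef_pos: [0.4243, 0.1207, 0.2892]
tool_rot: [1.0, 0.012, -0.002, 0.001]
ft_force: [0.0, -1.6, -0.1]
grip_width: 0.0229
```

Request:
carry_out(moves=[[-0.16,0.33,0,0,-1],[-0.33,0.66,0,0,-1],[-0.488,1,0,0,-1]])

```text
clock: 5.55
eef_pos: [0.3779, 0.0194, 0.2898]
tool_rot: [1.0, 0.014, -0.002, 0.0]
ft_force: [-0.4, -0.2, -1.0]
grip_width: 0.0232
```

Request:
carry_out(moves=[[-0.16,0.33,0,0,-1],[-0.33,0.66,0,0,-1],[-0.537,1,0,0,-1],[-0.537,1,0,0,-1]])

```text
clock: 5.95
eef_pos: [0.3259, -0.0833, 0.2901]
tool_rot: [1.0, 0.01, -0.002, 0.0]
ft_force: [0.2, -0.2, -0.4]
grip_width: 0.0231
```

Request:
carry_out(moves=[[0,0,0.3,0,-1],[0,0,0.6,0,-1],[0,0,0.9,0,-1],[0,0,1,0,-1],[0,0,1,0,-1]])

```text
clock: 6.45
eef_pos: [0.3274, -0.0799, 0.19]
tool_rot: [1.0, 0.014, -0.003, -0.001]
ft_force: [-1.0, -0.2, -1.0]
grip_width: 0.0227
```

Run:
```python
from plan import *
p,y,o=state(); print(p,np.degrees(y),o['clock'],o['grip_width'])
snap('side','side3');snap('wrist','wrist3')
a=cv2.resize(cv2.imread('pics/side3.png'),(533,400));b=cv2.resize(cv2.imread('pics/wrist3.png')[100:384],None,fx=.8,fy=.8)[:,70:337]
cv2.imwrite('pics/m3.png',np.hstack([a,cv2.resize(b,(267,400))]))
```

```text
[ 0.32742804 -0.07988776  0.19002028] 1.6130042991071447 6.45 0.02268745141946069
```

View pics/m3.png

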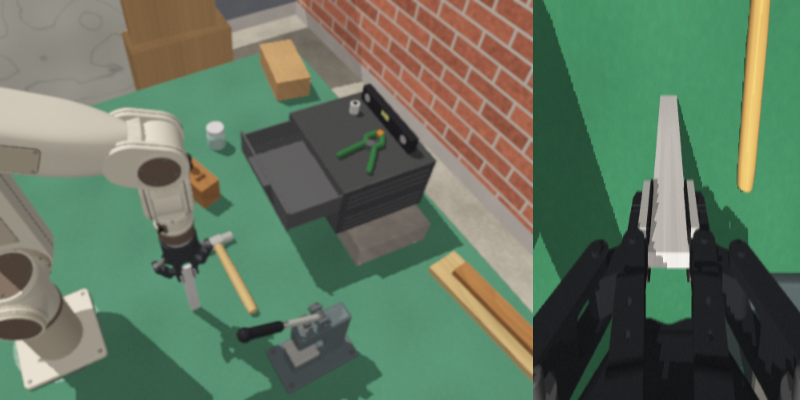

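Request:
carry_out(moves=[[0,0,0.04,0,-1],[0,0,0.07,0,-1],[0,0,0.1,0,-1],[0,0,0.1,0,-1]])

```text
clock: 6.95
eef_pos: [0.33, -0.081, 0.1832]
tool_rot: [1.0, 0.014, 0.001, 0.0]
ft_force: [-3.8, 0.5, 7.4]
grip_width: 0.0231
```

Request:
carry_out(moves=[[0,-0.1,0.01,0,-1],[0,-0.2,0.02,0,-1],[0,-0.3,0.035,0,-1],[0,-0.4,0.055,0,-1],[0,-0.4,0.055,0,-1]])

```text
clock: 7.45
eef_pos: [0.3291, -0.0405, 0.1781]
tool_rot: [1.0, 0.014, 0.002, 0.001]
ft_force: [-2.5, 0.9, 11.4]
grip_width: 0.0229
```

Run:
```python
from plan import *
p,y,o=state(); print(p,np.degrees(y),o['clock'],o['grip_width'],o['ft_force'],o['ft_torque'])
snap('side','side4');snap('wrist','wrist4')
a=cv2.resize(cv2.imread('pics/side4.png')[150:310,100:313],(533,400));b=cv2.resize(cv2.imread('pics/wrist4.png')[100:384],None,fx=.8,fy=.8)[:,70:337]
cv2.imwrite('pics/m4.png',np.hstack([a,cv2.resize(b,(267,400))]))
```

```text
[ 0.32907344 -0.04051255  0.17807219] 1.6261208373037663 7.45 0.022875720020951708 [-2.45073795  0.88044161 11.39958198] [-0.12530705  0.73920497 -0.07301067]
```

View pics/m4.png

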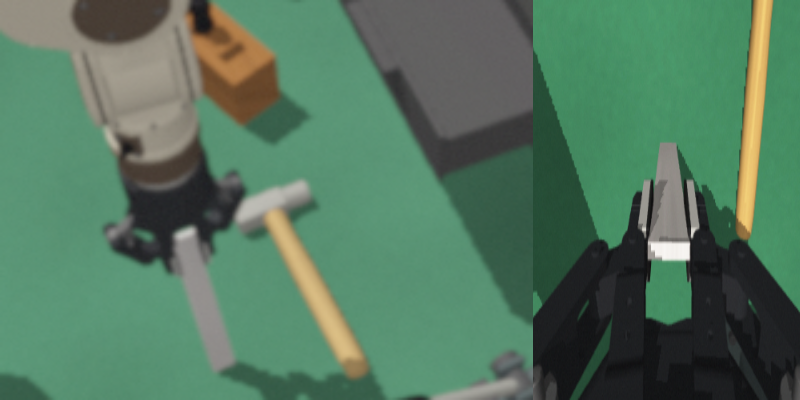

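Request:
carry_out(moves=[[0,-0.176,0.05,0,-1],[0,-0.348,0.12,0,-1],[0,-0.512,0.207,0,-1],[0,-0.665,0.31,0,-1],[0,-0.807,0.43,0,-1],[0,-0.936,0.563,0,-1],[0,-0.936,0.563,0,-1]])

```text
clock: 8.25
eef_pos: [0.3257, 0.0539, 0.12]
tool_rot: [1.0, 0.015, 0.0, -0.0]
ft_force: [0.4, 1.6, 3.9]
grip_width: 0.023
```

Run:
```python
from plan import *
p,y,o=state(); print(p,np.degrees(y),o['clock'],o['grip_width'],o['ft_force'],o['ft_torque'])
snap('side','side5')
a=cv2.resize(cv2.imread('pics/side5.png')[150:310,100:313],(533,400))
cv2.imwrite('pics/m5.png',a)
```

```text
[0.32572293 0.05387001 0.1199541 ] 1.7217593184655968 8.25 0.023039032015819548 [0.35493795 1.55967775 3.91631642] [ 0.05717505 -0.095314   -0.0004699 ]
```

View pics/m5.png

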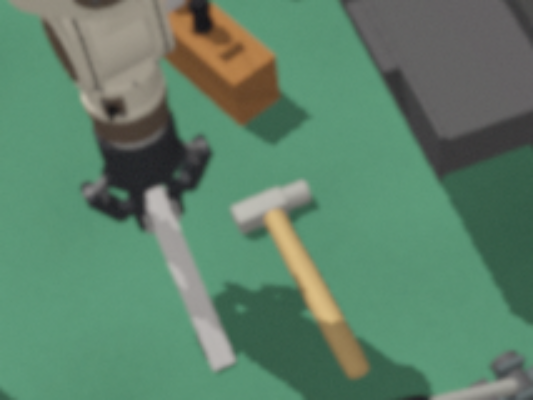

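Request:
carry_out(moves=[[0,-0.114,0.146,0,-1],[0,-0.212,0.303,0,-1],[0,-0.293,0.469,0,-1],[0,-0.357,0.644,0,-1],[0,-0.395,0.793,0,-1],[0,-0.417,0.9,0,-1],[0,-0.417,0.9,0,-1]])

```text
clock: 9.0
eef_pos: [0.3244, 0.094, 0.0298]
tool_rot: [1.0, 0.014, -0.0, 0.0]
ft_force: [0.4, -0.2, 2.0]
grip_width: 0.0225
```

Run:
```python
from plan import *
p,y,o=state(); print(p,np.degrees(y),o['clock'],o['grip_width'],o['ft_force'],o['ft_torque'])
snap('side','side6');snap('wrist','wrist6');snap('scene','scene6')
a=cv2.resize(cv2.imread('pics/side6.png')[150:310,100:313],(533,400));b=cv2.resize(cv2.imread('pics/wrist6.png')[100:384],None,fx=.8,fy=.8)[:,70:337]
cv2.imwrite('pics/m6.png',np.hstack([a,cv2.resize(b,(267,400))]))
```

```text
[0.32439214 0.0940354  0.02978874] 1.5655296945508441 9.0 0.022533642177156626 [ 0.35852955 -0.22355199  2.04007597] [-0.22310232 -0.1648209   0.10216376]
```

View pics/m6.png

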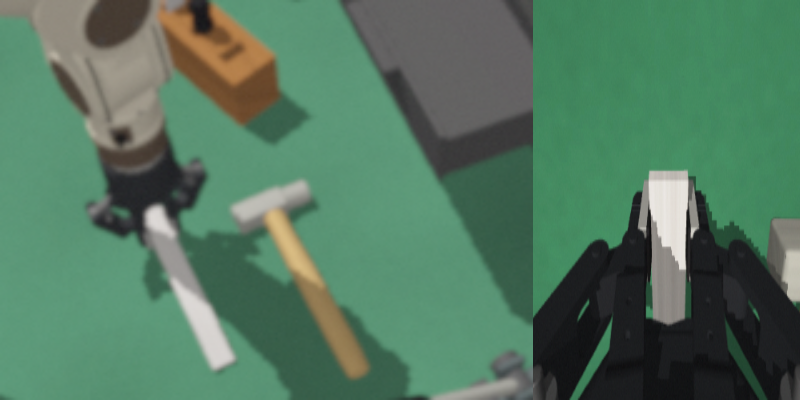

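Request:
carry_out(moves=[[0,0,0.02,0,-1],[0,0,0.03,0,-1],[0,0,0.03,0,-0.25],[0,0,0.03,0,-0.2],[0,0,0.03,0,-0.2],[0,0,0.03,0,-0.2],[0,0,0.03,0,-0.2],[0,0,0.03,0,-0.2]])

```text
clock: 9.95
eef_pos: [0.3242, 0.0945, 0.0271]
tool_rot: [1.0, 0.014, -0.0, -0.0]
ft_force: [-0.5, -0.7, -0.1]
grip_width: 0.034
```

Run:
```python
from plan import *
p,y,o=state(); print(p,np.degrees(y),o['clock'],o['grip_width'],o['ft_force'],o['ft_torque'])
snap('side','side7');snap('wrist','wrist7');snap('scene','scene7')
a=cv2.resize(cv2.imread('pics/side7.png')[150:310,100:313],(533,400));b=cv2.resize(cv2.imread('pics/wrist7.png')[100:384],None,fx=.8,fy=.8)[:,70:337]
cv2.imwrite('pics/m7.png',np.hstack([a,cv2.resize(b,(267,400))]))
```

```text
[0.32418849 0.09448058 0.02707293] 1.5697879128910786 9.95 0.03396825841442459 [-0.45444948 -0.72403219 -0.12749358] [ 0.04412729 -0.04496012  0.00784618]
```

View pics/m7.png

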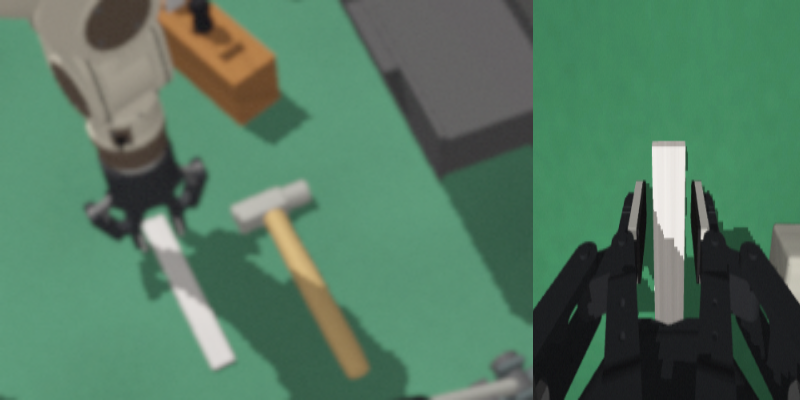

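Run:
```python
from plan import *
m=load('wrist7'); print(onz(m,[(257.5,200),(257.5,203)],.006))
im=cv2.imread('pics/wrist7.png')[180:340,180:330]; cv2.imwrite('pics/w7c.png',cv2.resize(im,None,fx=5,fy=3.7,interpolation=cv2.INTER_CUBIC))
im=cv2.imread('pics/side7.png')[230:310,130:230]; cv2.imwrite('pics/s7c.png',cv2.resize(im,None,fx=7,fy=7,interpolation=cv2.INTER_CUBIC))
```

```text
[[0.32335053 0.12362953 0.006     ]
 [0.32340155 0.12180739 0.006     ]]
```

View pics/w7c.png

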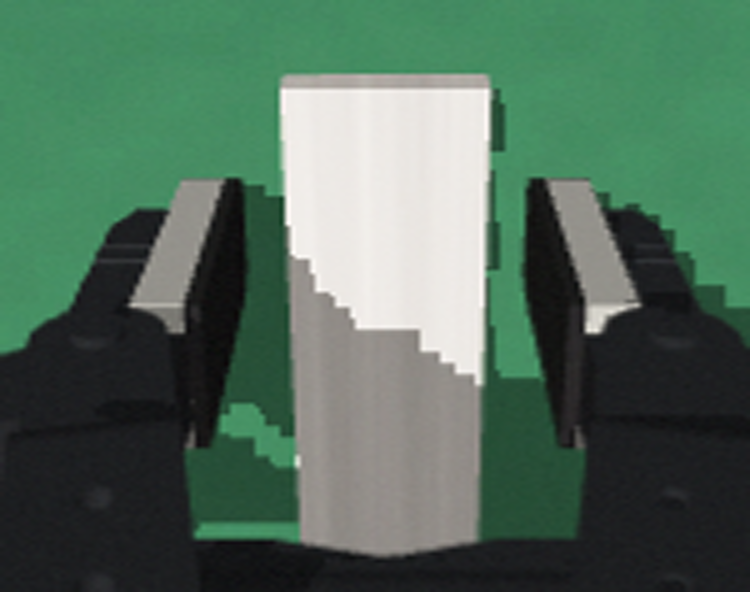

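View pics/s7c.png

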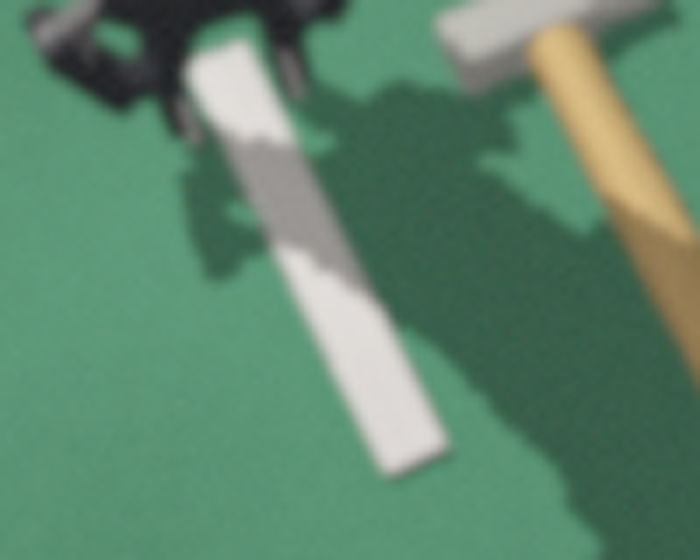

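Request:
carry_out(moves=[[0,-0.04,0.01,0,-0.2],[0,-0.04,0.01,0,-0.3],[0,-0.04,0.01,0,-1],[0,-0.04,0.01,0,-1],[0,-0.04,0.01,0,-1],[0,-0.04,0.01,0,-1]])

```text
clock: 10.7
eef_pos: [0.3242, 0.0987, 0.0264]
tool_rot: [1.0, 0.014, 0.0, -0.0]
ft_force: [-1.1, 1.1, 4.6]
grip_width: 0.0215
```

Request:
carry_out(moves=[[0,0,-0.2,0,-1],[0,0,-0.5,0,-1],[0,0,-0.9,0,-1],[0,0,-0.9,0,-1]])

```text
clock: 11.1
eef_pos: [0.3275, 0.0995, 0.1199]
tool_rot: [1.0, 0.014, 0.004, -0.001]
ft_force: [0.8, 1.0, -0.6]
grip_width: 0.0215
```

Run:
```python
from plan import *
p,y,o=state(); print(p,np.degrees(y),o['clock'],o['grip_width'],o['ft_force'],o['ft_torque'])
m=load('side7'); print(onz(m,[(189.6,295)],.006), onz(m,[(130+221/7-.43,230+52/7-.43)],.006))
snap('side','side8');snap('wrist','wrist8');snap('scene','scene8')
a=cv2.resize(cv2.imread('pics/side8.png')[150:310,100:313],(533,400));b=cv2.resize(cv2.imread('pics/wrist8.png')[100:384],None,fx=.8,fy=.8)[:,70:337]
cv2.imwrite('pics/m8.png',np.hstack([a,cv2.resize(b,(267,400))]))
```

```text
[0.32746041 0.09946766 0.11990614] 1.5658142871903906 11.1 0.021537212658433613 [ 0.7988958   1.04422304 -0.60256617] [ 0.10269576 -0.0658684  -0.05522854]
[[ 0.33262755 -0.07889559  0.006     ]] [[0.32740934 0.12203379 0.006     ]]
```

View pics/m8.png

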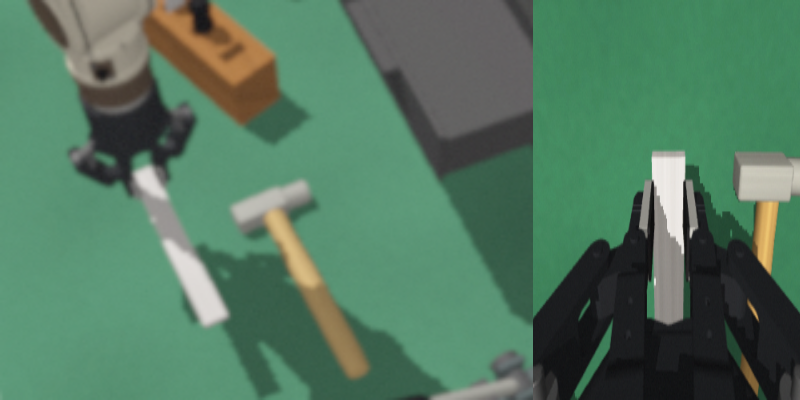

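Run:
```python
from plan import *
m=load('side8'); e,d=ray(m,[(185.2-.3,278.5-.3)]); t=(-.078-e[1])/d[0,1]; print('foot',e+d[0]*t)
e,d=ray(m,[(100+150*.4,150+170*.4)]); t=(.1225-e[1])/d[0,1]; print('head',e+d[0]*t)
plan([([.33,-.2326,.1275],1.6),([.489,-.2326,.1275],1.6)],[.3275,.099,.1199],np.radians(1.58))
```

```text
foot [ 0.33183797 -0.078       0.09895982]
head [0.33888822 0.1225     0.0924828 ]
[-0.02, 1.0, -0.023, -0.0] rows>= 2
[-0.02, 1.0, -0.023, -0.0] rows>= 2
[-0.02, 1.0, -0.023, -0.0] rows>= 2
[-0.006, 0.315, -0.007, -0.0] rows>= 1
   -> at [ 0.33   -0.2326  0.1275] yaw 1.58
[1.0, 0.028, 0.0, -0.0] rows>= 2
[0.589, 0.016, 0.0, -0.0] rows>= 2
   -> at [ 0.489  -0.2326  0.1275] yaw 1.58
```

Request:
carry_out(moves=[[0,0.33,-0.02,0,-1],[0,0.66,-0.02,0,-1],[-0.02,1,-0.023,0,-1]])

```text
clock: 11.55
eef_pos: [0.3236, -0.0023, 0.1169]
tool_rot: [1.0, 0.015, -0.002, -0.0]
ft_force: [0.0, -0.0, -0.5]
grip_width: 0.0216
```

Request:
carry_out(moves=[[0,0.33,-0.02,0,-1],[0,0.66,-0.02,0,-1],[-0.02,1,-0.023,0,-1]])

```text
clock: 11.85
eef_pos: [0.3242, -0.1025, 0.1191]
tool_rot: [1.0, 0.014, -0.002, -0.001]
ft_force: [0.7, 0.4, -0.9]
grip_width: 0.0215
```

Request:
carry_out(moves=[[0,0.33,-0.02,0,-1],[0,0.66,-0.02,0,-1],[-0.02,1,-0.023,0,-1]])

```text
clock: 12.15
eef_pos: [0.325, -0.2022, 0.1211]
tool_rot: [1.0, 0.014, -0.002, -0.001]
ft_force: [0.9, 0.5, -0.4]
grip_width: 0.0215
```

Request:
carry_out(moves=[[0,0.2,0,0,-1],[0,0.315,0,0,-1],[0,0.315,0,0,-1]])

```text
clock: 12.45
eef_pos: [0.3265, -0.2334, 0.1217]
tool_rot: [1.0, 0.013, -0.001, -0.001]
ft_force: [0.3, 0.2, -0.7]
grip_width: 0.0215
```

Run:
```python
from plan import *
p,y,o=state(); print(p,np.degrees(y),o['clock'],o['grip_width'],o['ft_force'],o['ft_torque'])
snap('side','side9');snap('scene','scene9')
a=cv2.resize(cv2.imread('pics/side9.png')[230:384,170:375],(533,400));b=cv2.resize(cv2.imread('pics/scene9.png')[60:210,130:230],(267,400))
cv2.imwrite('pics/m9.png',np.hstack([a,b]))
plan([([.489,-.2326,.1275],1.6)])
```

```text
[ 0.32650119 -0.23344487  0.12165527] 1.4508078163061795 12.45 0.021487942815940842 [ 0.25266361  0.2194743  -0.69884638] [ 0.16271916 -0.04058139 -0.02296797]
[1.0, 0.032, -0.034, -0.0] rows>= 2
[0.625, 0.019, -0.021, -0.0] rows>= 2
   -> at [ 0.489  -0.2326  0.1275] yaw 1.58
```

View pics/m9.png

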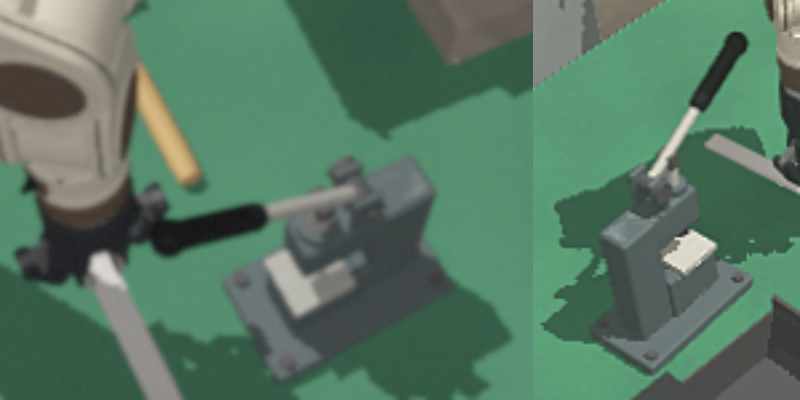

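Request:
carry_out(moves=[[0.25,0.01,-0.02,0,-1],[0.5,0.02,-0.02,0,-1],[0.75,0.02,-0.02,0,-1],[1,0.03,-0.02,0,-1]])

```text
clock: 12.95
eef_pos: [0.4279, -0.2315, 0.1247]
tool_rot: [1.0, 0.015, -0.0, -0.0]
ft_force: [0.0, -0.2, -1.3]
grip_width: 0.0216
```

Request:
carry_out(moves=[[0.2,0,0,0,-1],[0.4,0.01,0,0,-1],[0.625,0.02,0,0,-1],[0.625,0.02,0,0,-1],[0.625,0.02,0,0,-1]])

```text
clock: 13.45
eef_pos: [0.4893, -0.232, 0.1244]
tool_rot: [1.0, 0.015, -0.001, -0.0]
ft_force: [-1.2, 0.2, -0.7]
grip_width: 0.0213
```

Run:
```python
from plan import *
p,y,o=state(); print(p,np.degrees(y),o['clock'],o['grip_width'],o['ft_force'],o['ft_torque'])
snap('side','side10');snap('scene','scene10');snap('wrist','wrist10')
a=cv2.resize(cv2.imread('pics/side10.png')[230:384,220:375],(400,400));b=cv2.resize(cv2.imread('pics/scene10.png')[100:210,130:240],(400,400))
cv2.imwrite('pics/m10.png',np.hstack([a,b]))
```

```text
[ 0.48926164 -0.23202363  0.12439249] 1.6929542291289716 13.45 0.021275152122880763 [-1.21846186  0.24043366 -0.71187899] [0.05317124 0.01953264 0.01664156]
```

View pics/m10.png

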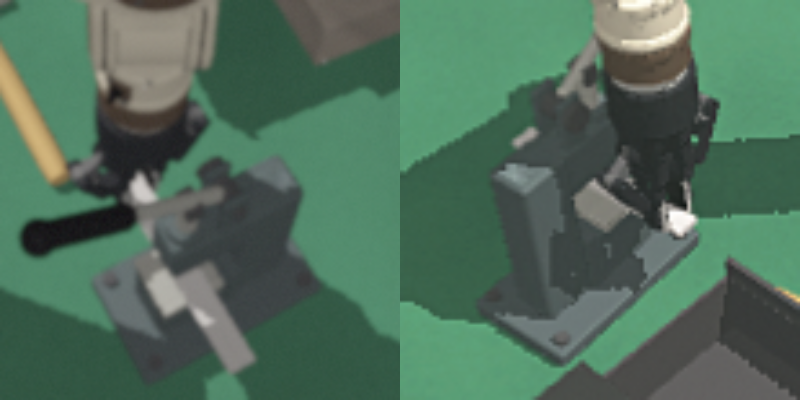

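Request:
carry_out(moves=[[0,0,0.04,0,-1],[0,0,0.08,0,-1],[0,0,0.11,0,-1],[0,0,0.125,0,-1],[0,0,0.125,0,-1]])

```text
clock: 14.1
eef_pos: [0.4895, -0.2337, 0.1121]
tool_rot: [1.0, 0.014, -0.0, -0.0]
ft_force: [0.1, 0.2, 0.0]
grip_width: 0.0214
```

Run:
```python
from plan import *
p,y,o=state(); print(p,np.degrees(y),o['clock'],o['grip_width'],o['ft_force'],o['ft_torque'])
snap('side','side11')
a=cv2.resize(cv2.imread('pics/side11.png')[300:384,260:344],(588,588),interpolation=cv2.INTER_CUBIC)
cv2.imwrite('pics/m11.png',a)
```

```text
[ 0.48945442 -0.23365021  0.11211662] 1.5518328007857942 14.1 0.021416029849564634 [0.07891942 0.19513825 0.044942  ] [0.08621367 0.00650573 0.01986698]
```

View pics/m11.png

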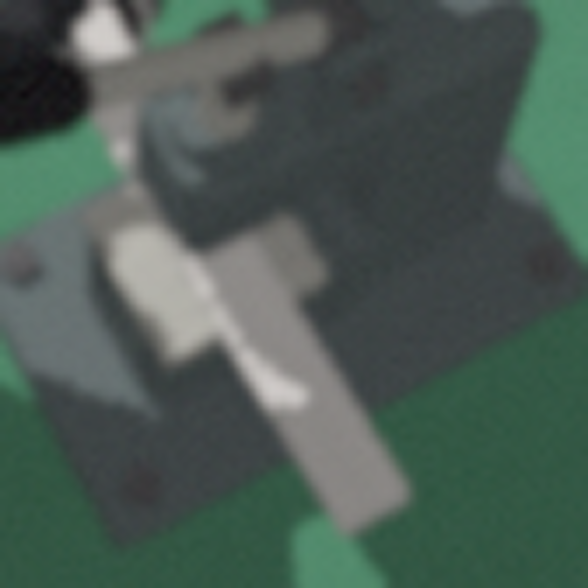

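Run:
```python
from plan import *
m=load('side11'); q=lambda x,y:(260+x/7-.43,300+y/7-.43)
pts=onz(m,[q(412,490),q(348,533),q(295,293),q(222,335)],.092)
F=np.load('fit.npz')['P']; c,s=np.cos(F[2]),np.sin(F[2])
d=pts[:,:2]-F[:2]; print(pts, np.c_[c*d[:,0]+s*d[:,1],-s*d[:,0]+c*d[:,1]])
b=onz(m,[q(167,360),q(330,272),q(108,240)],.085)[:,:2]-F[:2]; print('bed corners local', np.c_[c*b[:,0]+s*b[:,1],-s*b[:,0]+c*b[:,1]])
```

```text
[[ 0.50861236 -0.41001148  0.092     ]
 [ 0.48426654 -0.41219628  0.092     ]
 [ 0.50785444 -0.33962191  0.092     ]
 [ 0.48025561 -0.34085486  0.092     ]] [[ 0.01451398 -0.10086394]
 [-0.00988367 -0.10236278]
 [ 0.01573713 -0.03048091]
 [-0.01188547 -0.03093674]]
bed corners local [[-0.02982428 -0.02757795]
 [ 0.03121354 -0.02814381]
 [-0.02661045  0.01558583]]
```

Request:
carry_out(moves=[[-0.02,-0.01,0,0,-1],[-0.02,-0.01,0.015,0,-1],[-0.02,-0.01,0.015,0,-0.35],[-0.02,-0.01,0.015,0,-0.2],[-0.02,-0.01,0.015,0,-0.2],[-0.02,-0.01,0.015,0,-0.2],[-0.02,-0.01,0.015,0,-0.2]])

```text
clock: 14.85
eef_pos: [0.4878, -0.2327, 0.1111]
tool_rot: [1.0, 0.014, 0.0, 0.0]
ft_force: [0.1, 0.4, 0.0]
grip_width: 0.0342
```

Request:
carry_out(moves=[[0,0,-0.2,0,-0.2],[0,0,-0.5,0,-0.2],[0,0,-0.8,0,-0.2],[0,0,-0.8,0,-0.2]])

```text
clock: 15.25
eef_pos: [0.4903, -0.2339, 0.1957]
tool_rot: [1.0, 0.014, 0.004, 0.002]
ft_force: [-0.1, -0.5, 0.8]
grip_width: 0.0341
```

Run:
```python
from plan import *
p,y,o=state(); print(p,np.degrees(y),o['clock'],o['grip_width'],o['ft_force'],o['ft_torque'])
snap('side','side12');snap('scene','scene12');snap('wrist','wrist12')
a=cv2.resize(cv2.imread('pics/side12.png')[284:384,250:350],(400,400),interpolation=cv2.INTER_CUBIC);b=cv2.resize(cv2.imread('pics/wrist12.png')[:,60:450],(400,400))
cv2.imwrite('pics/m12.png',np.hstack([a,b]))
F=np.load('fit.npz')['P']
```

```text
[ 0.49034455 -0.23392997  0.19567655] 1.5669250527596186 15.25 0.03414474269678621 [-0.06462142 -0.45452088  0.777567  ] [ 0.03034302  0.00459948 -0.02741737]
```

View pics/m12.png

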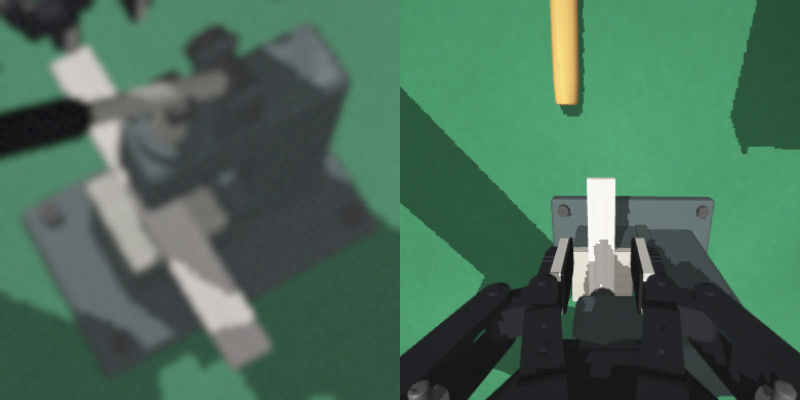

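Run:
```python
from plan import *
plan([([.488,-.232,.365],1.6),([.3863,-.3125,.365],1.6)],[.488,-.233,.192],np.radians(1.57))
```

```text
[0.0, -0.006, -1.0, -0.0] rows>= 2
[0.0, -0.004, -0.73, -0.0] rows>= 2
   -> at [ 0.488 -0.232  0.365] yaw 1.57
[-1.0, 0.748, 0.0, -0.0] rows>= 3
[-0.038, 0.029, 0.0, -0.0] rows>= 1
   -> at [ 0.3863 -0.3125  0.365 ] yaw 1.57
```

Request:
carry_out(moves=[[0,0,-0.4,0,-0.2],[0,0,-0.8,0,-1],[0,0,-1,0,-1],[0,0,-1,0,-1]])

```text
clock: 15.8
eef_pos: [0.4888, -0.2332, 0.293]
tool_rot: [1.0, 0.014, 0.002, 0.001]
ft_force: [1.1, -0.7, 0.4]
grip_width: 0.0001
```

Request:
carry_out(moves=[[0,0,-0.4,0,-1],[0,0,-0.73,0,-1],[0,0,-0.73,0,-1],[0,0,-0.73,0,-1]])

```text
clock: 16.2
eef_pos: [0.4877, -0.2327, 0.3623]
tool_rot: [1.0, 0.014, -0.001, -0.0]
ft_force: [-0.1, -0.1, -0.0]
grip_width: 0.0
```

Request:
carry_out(moves=[[-0.4,0.3,0,0,-1],[-0.8,0.6,0,0,-1],[-1,0.82,0,0,-1],[-1,0.82,0,0,-1],[-1,0.82,0,0,-1]])

```text
clock: 16.7
eef_pos: [0.3892, -0.3173, 0.3617]
tool_rot: [1.0, 0.013, -0.001, -0.002]
ft_force: [0.2, -0.3, -0.3]
grip_width: -0.0001
```

Run:
```python
from plan import *
p,y,o=state(); print(p,np.degrees(y),o['clock'],o['grip_width'],o['ft_force'],o['joint_pos'])
snap('side','side13');snap('scene','scene13');snap('wrist','wrist13')
a=cv2.resize(cv2.imread('pics/side13.png')[230:384,180:334],(400,400),interpolation=cv2.INTER_CUBIC);b=cv2.resize(cv2.imread('pics/wrist13.png')[:,60:450],(400,400))
cv2.imwrite('pics/m13.png',np.hstack([a,b]))
plan([([.3863,-.3125,.365],1.6)])
```

```text
[ 0.38920753 -0.3172648   0.36167113] 1.4699551045399533 16.7 -6.702494415889983e-05 [ 0.16569066 -0.27687983 -0.30173397] [-6.84218698e-01  2.30747364e-01  2.63063537e-01  1.60738233e+00
  5.48925384e-04  8.60925508e-01]
[-0.042, -0.042, -0.022, 0.001] rows>= 1
   -> at [ 0.3863 -0.3125  0.365 ] yaw 1.56
```

View pics/m13.png

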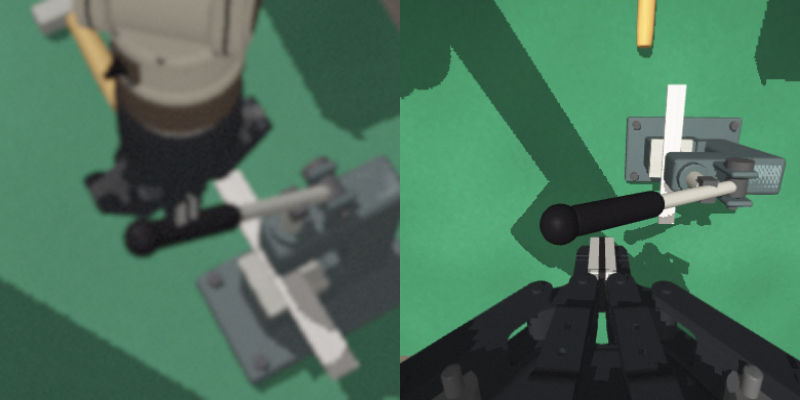

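Run:
```python
from plan import *
m=load('wrist13'); F=np.load('fit.npz')['P']; c,s=np.cos(F[2]),np.sin(F[2])
im=cv2.imread('pics/wrist13.png')
for L in (.05,.11,.155,.178,.19):
    x=.035-L*np.cos(np.pi/6); z=.215+L/2; w=[F[0]+c*x,F[1]+s*x,z]; q=proj(m,w)[0]; print(L,np.round(w,4),q.round(1)); cv2.circle(im,(int(q[0]+.5),int(q[1]+.5)),2,(0,0,255),-1)
q=proj(m,[.3892,-.3173,.337])[0]; cv2.circle(im,(int(q[0]),int(q[1])),2,(255,0,255),-1)
for y in(-.1,0,.1):
    q=proj(m,[F[0]-s*y,F[1]+c*y,.091])[0];cv2.circle(im,(int(q[0]),int(q[1])),2,(0,255,0),-1)
cv2.imwrite('pics/w13c.png',cv2.resize(im[60:300,170:430],None,fx=2.9,fy=2.4))
```

```text
0.05 [ 0.483  -0.3098  0.24  ] [354.8 184.9]
0.11 [ 0.431  -0.3113  0.27  ] [305.7 196.1]
0.155 [ 0.3921 -0.3124  0.2925] [260.  206.6]
0.178 [ 0.3722 -0.3129  0.304 ] [232.8 212.8]
0.19 [ 0.3618 -0.3132  0.31  ] [217.3 216.4]
```

View pics/w13c.png

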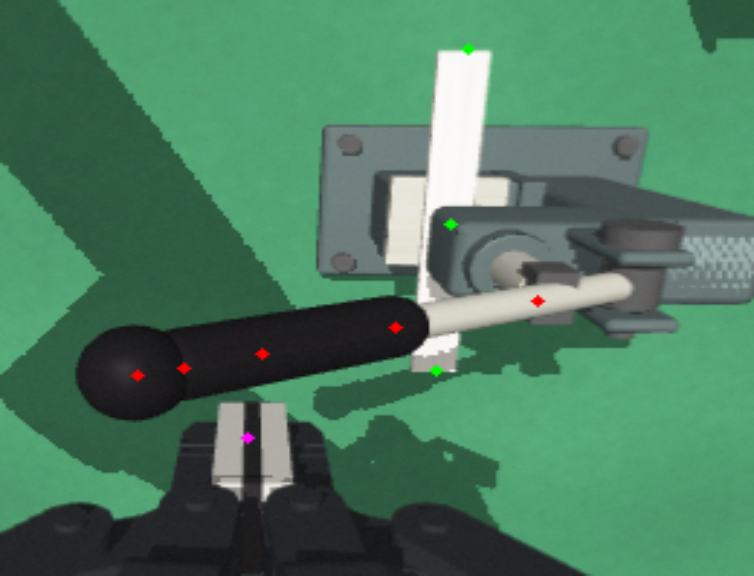

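Request:
carry_out(moves=[[-0.03,-0.06,0,0,-1],[-0.03,-0.06,0.15,0,-1],[-0.03,-0.06,0.3,0,-1],[-0.03,-0.06,0.4,0,-1],[-0.03,-0.06,0.5,0,-1],[-0.03,-0.06,0.6,0,-1],[-0.03,-0.06,0.7,0,-1],[-0.03,-0.06,0.8,0,-1],[-0.03,-0.06,0.9,0,-1],[-0.03,-0.06,1,0,-1],[-0.03,-0.06,1,0,-1]])

```text
clock: 17.95
eef_pos: [0.3866, -0.3116, 0.2636]
tool_rot: [1.0, 0.014, -0.0, 0.0]
ft_force: [-1.7, -0.1, 5.9]
grip_width: -0.0002
```

Run:
```python
from plan import *
p,y,o=state(); print(p,np.degrees(y),o['clock'],o['grip_width'],o['ft_force'])
snap('side','side14');snap('scene','scene14')
a=cv2.resize(cv2.imread('pics/side14.png')[230:384,180:334],(400,400),interpolation=cv2.INTER_CUBIC);b=cv2.resize(cv2.imread('pics/scene14.png')[60:210,120:270],(400,400))
cv2.imwrite('pics/m14.png',np.hstack([a,b]))
```

```text
[ 0.38663703 -0.3116171   0.26360925] 1.567100123191262 17.95 -0.00019625754358286684 [-1.67936673 -0.11037627  5.90475092]
```

View pics/m14.png

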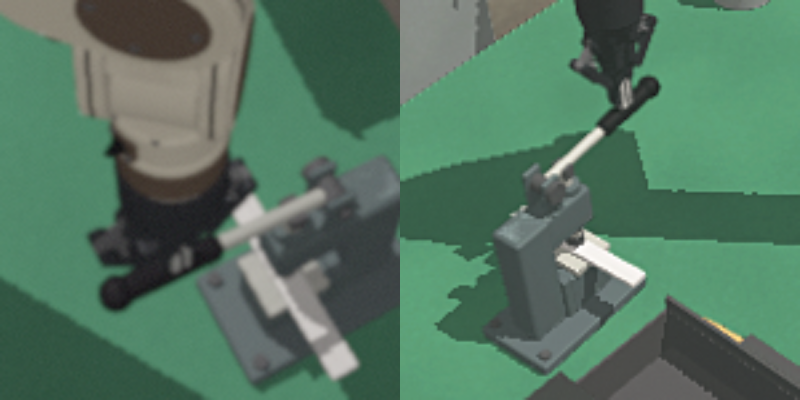

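Lever is going down under the fingertips (5.9 N). Continuing to the stop.

Request:
carry_out(moves=[[0,0,0.1,0,-1],[0,0,0.2,0,-1],[0,0,0.27,0,-1],[0,0,0.3,0,-1],[0,0,0.3,0,-1]])

```text
clock: 18.55
eef_pos: [0.3867, -0.3121, 0.2351]
tool_rot: [1.0, 0.013, 0.0, 0.001]
ft_force: [-3.7, -1.1, 8.8]
grip_width: -0.0004
```

Request:
carry_out(moves=[[0,0,0.02,0,-1],[0,0,0.04,0,-1],[0,0,0.04,0,-1]])

```text
clock: 18.85
eef_pos: [0.3868, -0.3121, 0.2316]
tool_rot: [1.0, 0.014, 0.0, 0.001]
ft_force: [-3.0, -0.3, 9.3]
grip_width: 0.0001
```

Request:
carry_out(moves=[[0,0,0.02,0,-1],[0,0,0.04,0,-1],[0,0,0.04,0,-1]])

```text
clock: 19.15
eef_pos: [0.3871, -0.3121, 0.2278]
tool_rot: [1.0, 0.014, 0.001, 0.001]
ft_force: [-2.8, 0.6, 9.8]
grip_width: 0.0002
```

Request:
carry_out(moves=[[0,0,0.02,0,-1],[0,0,0.02,0,-1]])

```text
clock: 19.35
eef_pos: [0.3872, -0.3122, 0.2267]
tool_rot: [1.0, 0.014, 0.001, 0.002]
ft_force: [-4.0, -0.0, 12.7]
grip_width: -0.0003
```

Request:
carry_out(moves=[[0,0,0.02,0,-1],[0,0,0.02,0,-1]])

```text
clock: 19.55
eef_pos: [0.3873, -0.3122, 0.2264]
tool_rot: [1.0, 0.014, 0.002, 0.002]
ft_force: [-7.4, 2.4, 21.5]
grip_width: -0.0003
```

Request:
carry_out(moves=[[0,0,0.01,0,-1],[0,0,0.01,0,-1],[0,0,0.01,0,-1]])

```text
clock: 19.85
eef_pos: [0.3873, -0.3122, 0.2263]
tool_rot: [1.0, 0.014, 0.002, 0.002]
ft_force: [-8.2, 4.1, 27.2]
grip_width: 0.0
```

Run:
```python
from plan import *
p,y,o=state(); print(p,o['clock'],o['ft_force'])
snap('side','side15');snap('scene','scene15')
a=cv2.resize(cv2.imread('pics/side15.png')[230:384,180:334],(400,400),interpolation=cv2.INTER_CUBIC);b=cv2.resize(cv2.imread('pics/scene15.png')[60:210,120:270],(400,400))
cv2.imwrite('pics/m15.png',np.hstack([a,b]))
F=np.load('fit.npz')['P']; c,s=np.cos(F[2]),np.sin(F[2])
for n in('side15','scene15'):
  for t in(.6,.65,.7):
    th=np.pi/6-t;x=.035-.19*np.cos(th);print(n,t,proj(load(n),[F[0]+c*x,F[1]+s*x,.215+.19*np.sin(th)]).round(1))
```

```text
[ 0.38733801 -0.31219425  0.2262633 ] 19.85 [-8.23934018  4.06997862 27.15087812]
side15 0.6 [[225.3 348.9]]
side15 0.65 [[225.9 350.3]]
side15 0.7 [[226.8 351.5]]
scene15 0.6 [[213.6 100.7]]
scene15 0.65 [[213.6 103.2]]
scene15 0.7 [[213.6 105.6]]
```

View pics/m15.png

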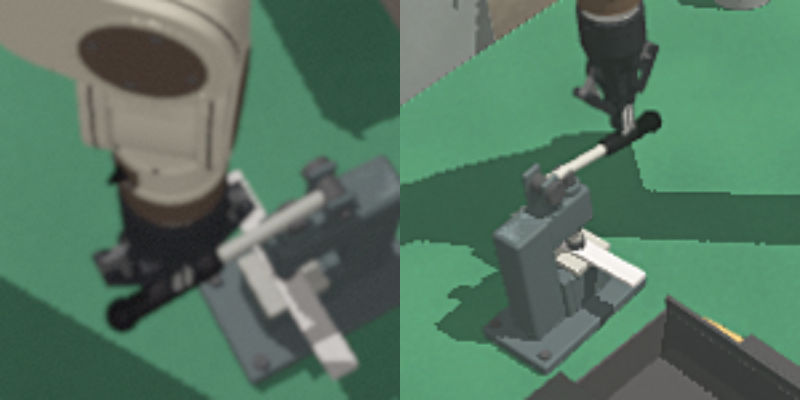

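Request:
carry_out(moves=[[0,0,-0.1,0,-1],[0,0,-0.25,0,-1],[0,0,-0.4,0,-1],[0,0,-0.55,0,-1],[0,0,-0.7,0,-1],[0,0,-0.85,0,-1],[0,0,-1,0,-1]])

```text
clock: 20.65
eef_pos: [0.388, -0.3112, 0.3221]
tool_rot: [1.0, 0.014, 0.001, 0.0]
ft_force: [1.7, 0.7, 0.3]
grip_width: 0.0002
```

Request:
carry_out(moves=[[0,0,-0.15,0,-1],[0,0,-0.35,0,-1],[0,0,-0.4,0,-1],[0,0,-0.4,0,-1]])

```text
clock: 21.05
eef_pos: [0.3873, -0.3115, 0.3614]
tool_rot: [1.0, 0.014, 0.001, 0.0]
ft_force: [-0.3, 0.1, 0.0]
grip_width: 0.0
```

Run:
```python
from plan import *
p,y,o=state(); print(p,np.degrees(y),o['clock'],o['ft_force'])
snap('side','side16');snap('scene','scene16');snap('wrist','wrist16')
a=cv2.resize(cv2.imread('pics/side16.png')[230:384,180:334],(400,400),interpolation=cv2.INTER_CUBIC);b=cv2.resize(cv2.imread('pics/scene16.png')[60:210,120:270],(400,400))
cv2.imwrite('pics/m16.png',np.hstack([a,b]))
im=cv2.imread('pics/wrist16.png')
m=load('wrist16');F=np.load('fit.npz')['P']; c,s=np.cos(F[2]),np.sin(F[2])
for y in(-.1,0,.1):
    q=proj(m,[F[0]-s*y,F[1]+c*y,.091])[0];cv2.circle(im,(int(q[0]),int(q[1])),2,(0,255,0),-1)
cv2.imwrite('pics/w16c.png',cv2.resize(im[60:300,170:430],None,fx=2.9,fy=2.4))
plan([([.3872,-.205,.365],1.6),([.4889,-.231,.195],1.6)])
```

```text
[ 0.38733035 -0.31150856  0.3614162 ] 1.5841961415151598 21.05 [-0.26860911  0.07303968  0.00865627]
[0.033, -1.0, -0.05, -0.0] rows>= 2
[0.002, -0.061, -0.003, -0.0] rows>= 1
   -> at [ 0.3872 -0.205   0.365 ] yaw 1.57
[0.594, 0.169, 1.0, -0.0] rows>= 3
[0.416, 0.119, 0.7, -0.0] rows>= 2
   -> at [ 0.4889 -0.231   0.195 ] yaw 1.57
```

View pics/m16.png

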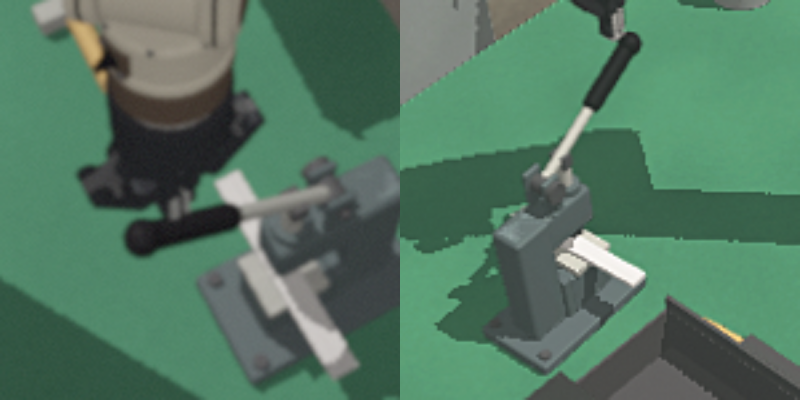

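View pics/w16c.png

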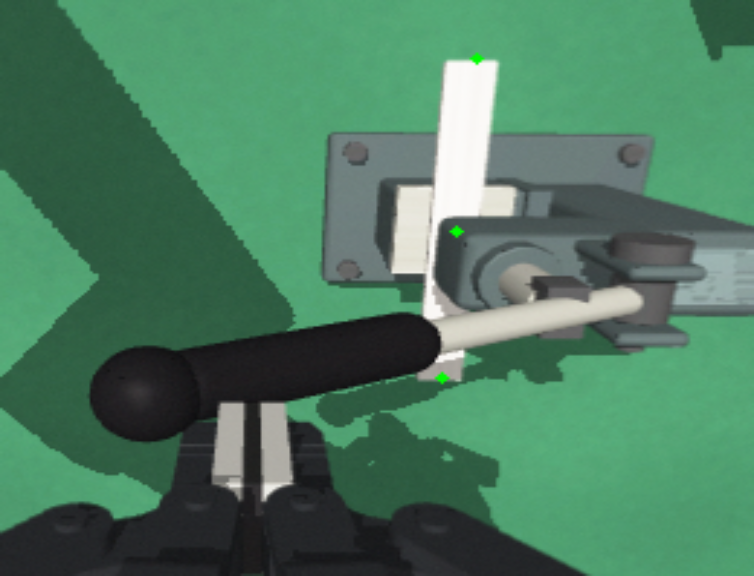

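Run:
```python
from plan import *
plan([([.4878,-.2327,.361],1.6),([.4878,-.2327,.16],1.6)])
```

```text
[1.0, -0.732, -0.012, -0.0] rows>= 3
[0.033, -0.024, -0.001, -0.0] rows>= 1
   -> at [ 0.4878 -0.2327  0.361 ] yaw 1.57
[0.0, -0.0, 1.0, -0.0] rows>= 2
[0.0, -0.0, 1.0, -0.0] rows>= 2
[0.0, -0.0, 0.01, -0.0] rows>= 1
   -> at [ 0.4878 -0.2327  0.16  ] yaw 1.57
```

Request:
carry_out(moves=[[0.4,-0.35,0,0,-1],[0.8,-0.7,0,0,-0.2],[1,-0.82,0,0,-0.2],[1,-0.82,0,0,-0.2],[1,-0.82,0,0,-0.2]])

```text
clock: 21.7
eef_pos: [0.4845, -0.2262, 0.3597]
tool_rot: [1.0, 0.014, -0.001, -0.0]
ft_force: [0.1, -0.7, -0.1]
grip_width: 0.0339
```

Request:
carry_out(moves=[[0,0,0.4,0,-0.2],[0,0,0.8,0,-0.2],[0,0,1,0,-0.2],[0,0,1,0,-0.2]])

```text
clock: 22.1
eef_pos: [0.4813, -0.2268, 0.2573]
tool_rot: [1.0, 0.013, -0.004, -0.002]
ft_force: [-0.6, -0.4, 0.9]
grip_width: 0.0343
```

Request:
carry_out(moves=[[0,0,0.4,0,-0.2],[0,0,0.8,0,-0.2],[0,0,1,0,-0.2],[0,0,1,0,-0.2],[0,0,1,0,-0.2]])

```text
clock: 22.6
eef_pos: [0.485, -0.2277, 0.1627]
tool_rot: [1.0, 0.013, 0.001, 0.0]
ft_force: [1.0, -0.3, 0.1]
grip_width: 0.0346
```

Run:
```python
from plan import *
p,y,o=state(); print(p,np.degrees(y),o['clock'],o['ft_force'],o['grip_width'])
snap('wrist','wrist17')
plan([([.4878,-.2327,.1111],1.6)])
im=cv2.imread('pics/wrist17.png')
cv2.imwrite('pics/w17c.png',cv2.resize(im[130:340,150:370],None,fx=2.9,fy=2.7))
```

```text
[ 0.48504522 -0.22773224  0.16266162] 1.5053119697428088 22.6 [ 1.04741204 -0.25311716  0.09261098] 0.0345535168268172
[0.019, 0.049, 0.523, -0.001] rows>= 2
   -> at [ 0.4878 -0.2327  0.1111] yaw 1.61
```

View pics/w17c.png

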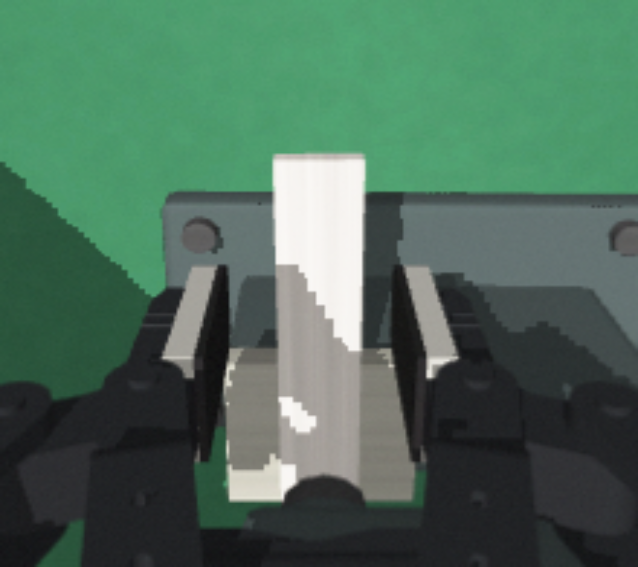

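Request:
carry_out(moves=[[0.02,0.05,0.15,0,-0.2],[0.02,0.05,0.35,0,-0.2],[0.02,0.05,0.48,0,-0.2],[0.02,0.05,0.515,0,-0.2],[0.02,0.05,0.515,0,-0.2],[0.02,0.05,0.515,0,-0.3],[0.02,0.05,0.515,0,-1],[0.02,0.05,0.515,0,-1],[0.02,0.05,0.515,0,-1],[0.02,0.05,0.515,0,-1]])

```text
clock: 23.65
eef_pos: [0.4877, -0.2322, 0.1104]
tool_rot: [1.0, 0.014, 0.001, 0.001]
ft_force: [2.5, -0.4, 3.0]
grip_width: 0.0215
```

Request:
carry_out(moves=[[0,0,-0.06,0,-1],[0,0,-0.12,0,-1],[0,0,-0.12,0,-1],[0,0,-0.12,0,-1]])

```text
clock: 24.05
eef_pos: [0.4865, -0.2316, 0.1215]
tool_rot: [1.0, 0.014, -0.0, -0.0]
ft_force: [0.9, -0.1, -0.1]
grip_width: 0.0216
```

Run:
```python
from plan import *
p,y,o=state(); print(p,np.degrees(y),o['clock'],o['ft_force'],o['grip_width'])
snap('side','side18');snap('scene','scene18')
a=cv2.resize(cv2.imread('pics/side18.png')[230:384,220:374],(400,400),interpolation=cv2.INTER_CUBIC);b=cv2.resize(cv2.imread('pics/scene18.png')[60:210,120:270],(400,400))
cv2.imwrite('pics/m18.png',np.hstack([a,b]))
```

```text
[ 0.48654869 -0.2316179   0.12146503] 1.5650207123534654 24.05 [ 0.88035658 -0.1016065  -0.0504664 ] 0.0215546554273158
```

View pics/m18.png

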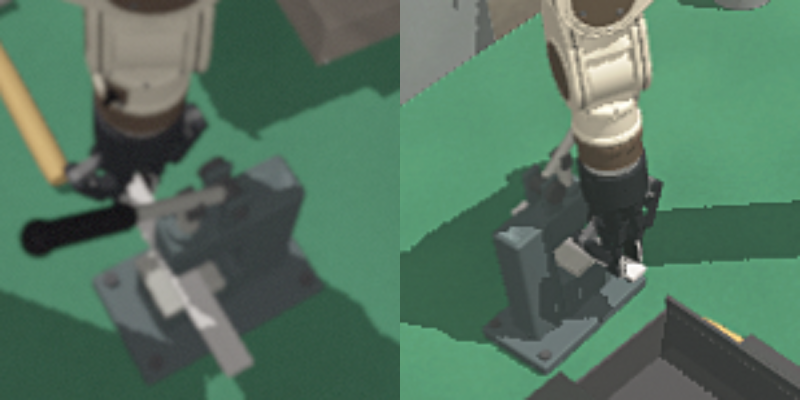

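Run:
```python
from plan import *
plan([([.327,-.2316,.1235],1.6),([.327,-.08,.1235],1.6),([.40,.06,.31],-3.86),([.6787,.135,.31],-3.86)])
```

```text
[-1.0, -0.027, -0.015, -0.0] rows>= 2
[-0.593, -0.016, -0.008, -0.0] rows>= 2
   -> at [ 0.327  -0.2316  0.1235] yaw 1.57
[0.027, -1.0, -0.0, -0.0] rows>= 2
[0.014, -0.515, -0.0, -0.0] rows>= 2
   -> at [ 0.327  -0.08    0.1235] yaw 1.57
[0.412, -0.74, -1.0, 0.06] rows>= 3
[0.294, -0.671, -0.865, 0.0] rows>= 3
   -> at [0.4  0.06 0.31] yaw -3.83
[1.0, -0.342, -0.0, 0.0] rows>= 3
[1.0, -0.342, -0.0, 0.0] rows>= 3
[0.731, -0.25, -0.0, 0.0] rows>= 2
   -> at [0.6787 0.135  0.31  ] yaw -3.83
```

Request:
carry_out(moves=[[-0.2,-0.01,-0.01,0,-1],[-0.45,-0.01,-0.01,0,-1],[-0.7,-0.02,-0.015,0,-1],[-1,-0.027,-0.015,0,-1]])

```text
clock: 24.55
eef_pos: [0.3861, -0.2316, 0.1228]
tool_rot: [1.0, 0.014, 0.0, -0.0]
ft_force: [0.3, 0.2, -0.5]
grip_width: 0.0215
```

Request:
carry_out(moves=[[-0.3,-0.01,0,0,-1],[-0.593,-0.016,-0.01,0,-1],[-0.593,-0.016,-0.01,0,-1],[-0.593,-0.016,-0.01,0,-1]])

```text
clock: 24.95
eef_pos: [0.3272, -0.2319, 0.1242]
tool_rot: [1.0, 0.013, 0.0, 0.0]
ft_force: [0.0, -0.8, -0.3]
grip_width: 0.0215
```

Request:
carry_out(moves=[[0,-0.3,0,0,-1],[0,-0.65,0,0,-1],[0,-1,0,0,-1],[0,-1,0,0,-1]])

```text
clock: 25.35
eef_pos: [0.3248, -0.1288, 0.1238]
tool_rot: [1.0, 0.017, -0.0, -0.001]
ft_force: [0.4, 0.2, -0.9]
grip_width: 0.0214
```

Request:
carry_out(moves=[[0,-0.515,0,0,-1],[0,-0.515,0,0,-1]])

```text
clock: 25.55
eef_pos: [0.3237, -0.077, 0.124]
tool_rot: [1.0, 0.017, -0.0, -0.001]
ft_force: [0.1, -1.1, -1.0]
grip_width: 0.0217
```

Request:
carry_out(moves=[[0.14,-0.25,-0.33,0.02,-1],[0.28,-0.5,-0.66,0.04,-1],[0.412,-0.74,-1,0.06,-1],[0.412,-0.74,-1,0.06,-1]])

```text
clock: 25.95
eef_pos: [0.3681, -0.0035, 0.2286]
tool_rot: [0.999, -0.031, 0.006, -0.0]
ft_force: [0.2, -0.9, -0.6]
grip_width: 0.0216
```

Request:
carry_out(moves=[[0.1,-0.22,-0.3,0,-1],[0.2,-0.44,-0.6,0,-1],[0.294,-0.671,-0.865,0,-1],[0.294,-0.671,-0.865,0,-1]])

```text
clock: 26.35
eef_pos: [0.3998, 0.0612, 0.3131]
tool_rot: [0.999, -0.032, 0.003, -0.001]
ft_force: [0.6, -0.1, -1.6]
grip_width: 0.0214
```

Run:
```python
from plan import *
p,y,o=state(); print(p,np.degrees(y),o['clock'],o['ft_force'],o['grip_width'])
snap('side','side19');snap('scene','scene19')
a=cv2.resize(cv2.imread('pics/side19.png'),(400,300),interpolation=cv2.INTER_AREA);b=cv2.resize(cv2.imread('pics/scene19.png'),(400,300))
cv2.imwrite('pics/m19.png',np.hstack([a,b]))
plan([([.6787,.135,.31],-3.86)])
```

```text
[0.39978603 0.06121427 0.31310474] -3.6533715646054494 26.35 [ 0.64577912 -0.10887731 -1.60641171] 0.021386358454694016
[1.0, -0.34, -0.001, 0.001] rows>= 3
[1.0, -0.342, -0.0, -0.0] rows>= 3
[0.763, -0.26, -0.001, -0.0] rows>= 2
   -> at [0.6787 0.135  0.31  ] yaw -3.86
```

View pics/m19.png

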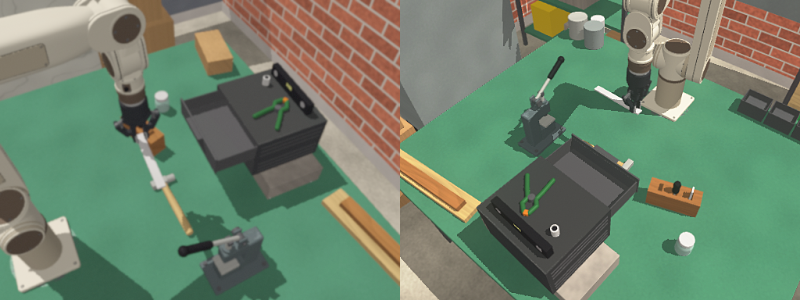

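Request:
carry_out(moves=[[0.33,-0.11,0,0,-1],[0.66,-0.22,0,0,-1],[1,-0.34,0,0,-1]])

```text
clock: 26.75
eef_pos: [0.4984, 0.0856, 0.3087]
tool_rot: [0.999, -0.034, -0.002, 0.001]
ft_force: [0.1, 0.4, -0.9]
grip_width: 0.0214
```

Request:
carry_out(moves=[[0.33,-0.11,0,0,-1],[0.66,-0.22,0,0,-1],[1,-0.34,0,0,-1]])

```text
clock: 27.05
eef_pos: [0.6009, 0.1126, 0.3081]
tool_rot: [0.999, -0.034, -0.002, 0.001]
ft_force: [0.5, 0.8, -0.3]
grip_width: 0.0212
```

Request:
carry_out(moves=[[0.3,-0.11,0,0,-1],[0.6,-0.2,0,0,-1],[0.763,-0.26,0,0,-1],[0.763,-0.26,0,0,-1],[0.763,-0.26,0,0,-1]])

```text
clock: 27.55
eef_pos: [0.6777, 0.1336, 0.308]
tool_rot: [0.999, -0.034, -0.002, 0.001]
ft_force: [-1.1, -1.0, -0.4]
grip_width: 0.0214
```

Run:
```python
from plan import *
p,y,o=state(); print(p,np.degrees(y),o['clock'],o['ft_force'],o['grip_width'],o['joint_pos'])
snap('side','side20');snap('scene','scene20');snap('wrist','wrist20')
a=cv2.resize(cv2.imread('pics/side20.png')[60:260,190:390],(400,400),interpolation=cv2.INTER_AREA);b=cv2.resize(cv2.imread('pics/wrist20.png'),(400,400))
cv2.imwrite('pics/m20.png',np.hstack([a,b]))
plan([([.6787,.135,.31],-3.86),([.6787,.135,.196],-3.86)])
```

```text
[0.67768819 0.13361026 0.30797302] -3.8974886136481492 27.55 [-1.06091602 -0.99996723 -0.41507846] 0.021394248681368036 [ 1.94796812e-01  6.68046281e-01  8.01252942e-01  1.70851050e+00
 -3.40807556e-04  1.83361472e+00]
[0.014, -0.009, 0.008, -0.0] rows>= 1
   -> at [0.6787 0.135  0.31  ] yaw -3.87
[-0.0, 0.0, 1.0, -0.0] rows>= 2
[-0.0, 0.0, 0.14, -0.0] rows>= 1
   -> at [0.6787 0.135  0.196 ] yaw -3.87
```

View pics/m20.png

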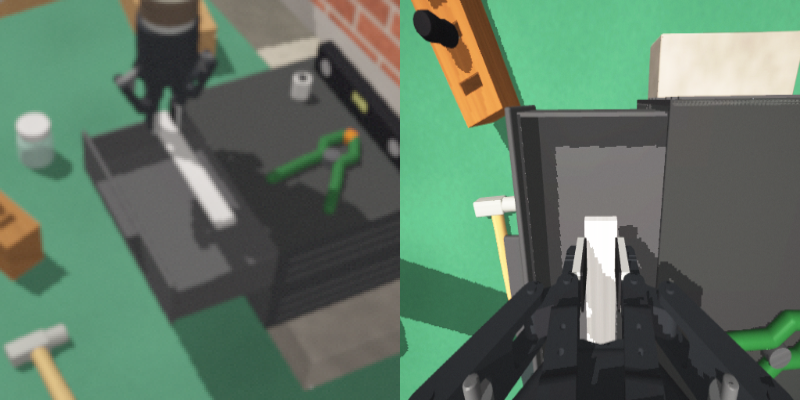

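View pics/scene20.png

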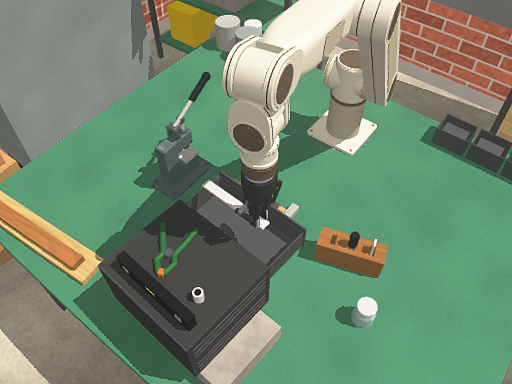

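Request:
carry_out(moves=[[0,0,0.15,0,-1],[0,0,0.3,0,-1],[0,0,0.45,0,-1],[0,0,0.6,0,-1],[0,0,0.75,0,-1],[0,0,0.85,0,-1],[0,0,0.95,0,-1],[0,0,0.95,0,-1]])

```text
clock: 28.5
eef_pos: [0.6772, 0.1349, 0.2143]
tool_rot: [0.999, -0.033, -0.001, 0.0]
ft_force: [0.2, -0.6, -1.5]
grip_width: 0.0213
```

Run:
```python
from plan import *
p,y,o=state(); print(p,np.degrees(y),o['clock'],o['ft_force'],o['grip_width'])
snap('side','side21');snap('wrist','wrist21')
a=cv2.resize(cv2.imread('pics/side21.png')[60:260,190:390],(400,400),interpolation=cv2.INTER_AREA);b=cv2.resize(cv2.imread('pics/wrist21.png'),(400,400))
cv2.imwrite('pics/m21.png',np.hstack([a,b]))
```

```text
[0.67720429 0.13485276 0.21432814] -3.8319351614205446 28.5 [ 0.21151525 -0.60122765 -1.48860422] 0.02127277539311767
```

View pics/m21.png

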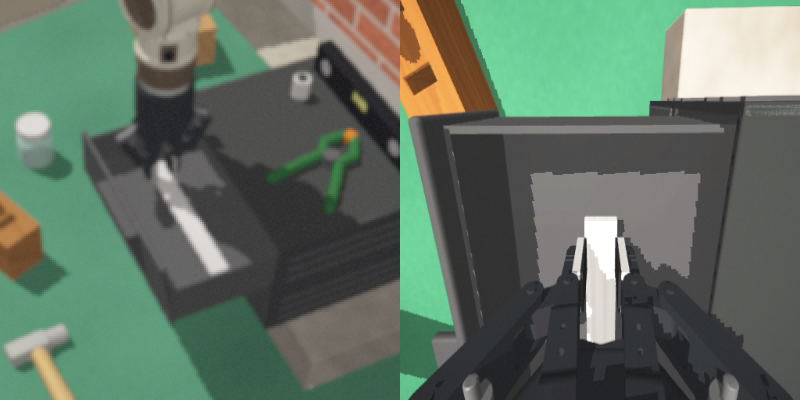

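Request:
carry_out(moves=[[0,0,0.05,0,-1],[0,0,0.1,0,-1],[0,0,0.14,0,-1],[0,0,0.16,0,-1],[0,0,0.16,0,-1]])

```text
clock: 29.1
eef_pos: [0.6779, 0.135, 0.1988]
tool_rot: [0.999, -0.033, -0.001, 0.0]
ft_force: [-1.2, 0.8, 0.7]
grip_width: 0.0214
```

Request:
carry_out(moves=[[0,0,0.015,0,-1],[0,0,0.025,0,-1],[0,0,0.025,0,-1]])

```text
clock: 29.4
eef_pos: [0.6782, 0.1351, 0.197]
tool_rot: [0.999, -0.033, -0.0, 0.0]
ft_force: [-0.4, 0.1, -0.5]
grip_width: 0.0217
```

Request:
carry_out(moves=[[0,0,0.01,0,-1],[0,0,0.015,0,-1],[0,0,0.015,0,-1],[0,0,0.015,0,-0.35],[0,0,0.015,0,-0.2],[0,0,0.015,0,-0.2],[0,0,0.015,0,-0.2],[0,0,0.015,0,-0.2],[0,0,0.015,0,-0.2]])

```text
clock: 30.3
eef_pos: [0.6777, 0.1351, 0.1956]
tool_rot: [0.999, -0.033, -0.0, 0.0]
ft_force: [-5.1, -1.1, 2.2]
grip_width: 0.0339
```

Request:
carry_out(moves=[[0,0,-0.1,0,-0.2],[0,0,-0.3,0,-0.2],[0,0,-0.6,0,-0.2],[0,0,-1,0,-0.2],[0,0,-1,0,-0.2]])

```text
clock: 30.8
eef_pos: [0.6811, 0.1354, 0.3039]
tool_rot: [0.999, -0.034, 0.007, -0.002]
ft_force: [0.5, 0.3, 1.2]
grip_width: 0.0345
```

Request:
carry_out(moves=[[-0.3,0,-0.3,0,-0.2],[-0.7,0,-0.5,0,-0.2],[-1,0,-0.5,0,-0.2],[-1,0,-0.5,0,-0.2]])

```text
clock: 31.2
eef_pos: [0.5755, 0.1419, 0.3478]
tool_rot: [0.999, -0.033, 0.001, -0.0]
ft_force: [0.2, 0.6, -0.4]
grip_width: 0.0341
```

Request:
carry_out(moves=[[-0.4,0,0,0,-0.2],[-0.8,0,0,0,-0.2],[-1,0,0,0,-0.2],[-1,0,0,0,-0.2],[-1,0,0,0,-0.2]])

```text
clock: 31.7
eef_pos: [0.4799, 0.1486, 0.3462]
tool_rot: [0.999, -0.033, 0.001, -0.0]
ft_force: [0.4, -0.2, 0.1]
grip_width: 0.0341
```

Run:
```python
from plan import *
p,y,o=state(); print(p,np.degrees(y),o['clock'],o['ft_force'],o['grip_width'])
snap('side','side22');snap('scene','scene22')
a=cv2.resize(cv2.imread('pics/side22.png'),(600,450),interpolation=cv2.INTER_AREA)
cv2.imwrite('pics/m22.png',a)
```

```text
[0.47992341 0.14863955 0.34623022] -3.8248544334093775 31.7 [ 0.353377   -0.19151211  0.13842936] 0.03410059684077904
```

View pics/m22.png

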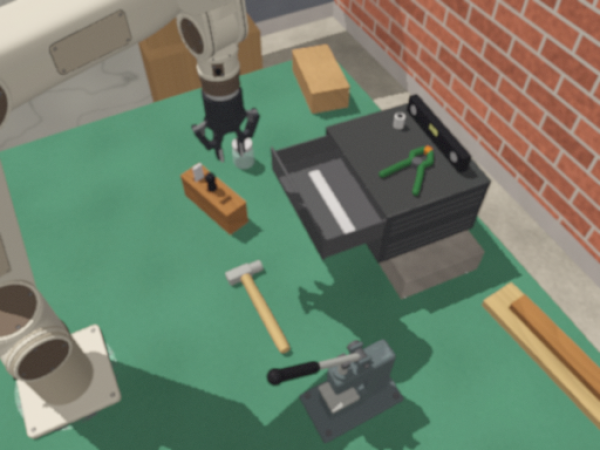

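View pics/scene22.png

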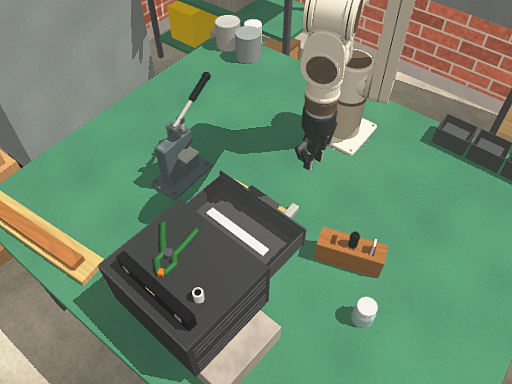

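The bar lies in the drawer, from about (208,211) to (268,251) in the scene view. The lever is up, and the off-cut, stubby, hammer and jar look unmoved. I'm doing one numeric check before handing in.

Run:
```python
from plan import *
im={n:cv2.imread(f'pics/{n}22.png') for n in('side','scene')}
roi={'side':(250,135,70,75),'scene':(195,198,85,65)}
W=np.load('fit.npz')['W'];c,s=np.cos(W[2]),np.sin(W[2]); E=[]
for n in im:
    x,y,w,h=roi[n]; g=(im[n][y:y+h,x:x+w].min(2)>150).astype(np.uint8)
    k,l,st,_=cv2.connectedComponentsWithStats(g); i=1+st[1:,4].argmax()
    pts=np.argwhere(l==i)[:,::-1]+[x,y]; r=cv2.boxPoints(cv2.minAreaRect(pts.astype(np.float32)))
    P=onz(load(n+'22'),r,.175)[:,:2]-W[:2]; L=np.c_[c*P[:,0]+s*P[:,1],-s*P[:,0]+c*P[:,1]]
    print(n,L.round(3).tolist(),[round(float(np.linalg.norm(L[j]-L[j-1])),3) for j in range(4)])
for n,(x,y,w,h) in {'scene':(340,225,70,110)}.items():
    print('block/jar diff',cv2.absdiff(im[n],cv2.imread('pics/scene0.png'))[y:y+h,x:x+w].max())
order.job_done()
```

```text
side [[-0.017, 0.09], [0.013, 0.099], [0.013, -0.103], [-0.014, -0.109]] [0.2, 0.031, 0.202, 0.028]
scene [[0.011, -0.112], [-0.017, -0.118], [-0.016, 0.089], [0.009, 0.093]] [0.204, 0.028, 0.207, 0.026]
block/jar diff 7
the job is handed in; nothing more can be done
```

The job is done and handed in at about 32 s, well under the 72 s limit.

**What I did**
1. I drew the bar out of its slot, gripping it by its narrow edges, and tipped it flat by pivoting its foot on the bench.
2. I re-gripped it flat, laid it crosswise on the press bed and let go.
3. I pushed the lever down to its stop with the closed fingertips. It stopped moving at 21–27 N, and the ball's image position matched 0.70 rad.
4. I let the lever spring fully back up, took the bar off the bed and laid it flat in the open top drawer.

**Last checks**
- **Bar on the press:** just before I let go, its middle was within about 2 mm of the punch axis by the camera fit. It showed no visible shift after pressing.
- **Bar in the drawer:** the measured length is 200–207 mm in both views when I assume the height of a flat bar. That fits the true 200 mm, so it is lying flat. Its middle is about 6–12 mm off mid-width, and it is clear of the walls and front panel.
- **Everything else:** the picture around the stubby, off-cut and jar is unchanged from the start. I judged the hammer and the raised lever by eye, and both look as they were. The gripper was empty and clear of everything.

**Readings that disagreed**
- The bar's width came out at 26–31 mm instead of 24 mm, because its pixels blur at the edges.
- There was a brief 5 N sideways reading as the gripper opened in the drawer. I saw no movement of the drawer, but did not measure it.

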